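# Store cleaned objectives in the purged dry box

## Task

Store all the cleaned objectives, which are in the white pots with coloured bands, upright on the floor of the grey dry box. Press the blue coupling collar to release the rigid air tube and park the tube in the black cup, then lift off the cover, lay it flat on the black mat and load the box. Seat the cover back on its two pins with its port towards the coupling, push the tube back in until it locks with its outlet over the port, and leave the other things where they are.

Things in the scene. Friction and masses are not known exactly. Their poses are not given: they have to be found in the camera images.
- dry_box: Grey steel box with its chamber open at the top, fixed; place and yaw vary. Origin: centre of the chamber's underside at bench level; x across, y along towards the coupling, z up. Flanged rim at z = 76 mm, 164 mm (x) by 172 mm (y). Beyond the +y wall a pedestal 90 x 74 mm, 18 mm high, carries the coupling at x = 0, y = 122 mm.
- chamber (a point): Centre of the chamber's floor, 8 mm above the bench; axes as dry_box. The chamber is 112 mm (x) by 160 mm (y) inside and 68 mm deep, walls 6 mm thick.
- pin_far (a point): Tip of the cover pin at x = +70 mm, y = 0 of the box: steel, 8 mm diameter, standing 16 mm above the rim, its top 7 mm tapered to 3 mm. A like pin stands at x = -70 mm, y = 0.
- socket (a point): The coupling's axis at the upper face of the blue collar when out, 70 mm above the bench; axes as dry_box. Steel barrel 38 mm diameter; the collar on top is a flange of 48 mm, 6 mm thick, with an 18 mm hole for the tube. With the collar pushed in, spring jaws leave the tube's groove and a valve spring (3 to 5 N) pops the tube up 11 mm; then it lifts out freely.
- collar (a joint): Blue collar: 0 = out (tube gripped), 0.008 m = fully pushed down; spring, 2 N at first, 6 N fully in; it releases from 0.0055 to 0.006 on. To couple, push the tube straight down, 8 to 20 N, to 2 mm below its locked height: the collar dips by itself and springs out as the jaws snap into the groove. Touching the collar then would release the tube again.
- tube: Rigid steel air tube, 90 g. Origin: lower tip of its nipple, z up the nipple. Nipple 16 mm diameter, 50 mm long, lowest 6 mm tapered to 10 mm, groove (10 mm thick) 10 to 18 mm up. From the grip block a 12 mm side tube runs out to y = -76 mm at z = 73 mm, and an 18 mm brass plug to y = +30 mm at z = 68 mm. Locked, the origin is 25 mm above the bench and the side tube keeps the cover from lifting; it can turn about the nipple's axis.
- grip (a point): Centre of the tube's orange grip block, 66 mm above the tube's origin; block 22 mm (x) by 26 mm (y) by 32 mm high. With the tube locked the block's underside is 5 mm above the collar, whose flange shows about 12 mm wide on the block's +x and -x sides.
- outlet (a point): Centre of the lower end of the side tube's down-turned outlet, at (0, -76, 61) mm in the tube's frame; 5 mm above the cover when the tube is locked.
- cover: Flat aluminium plate 164 mm (x) by 172 mm (y) by 5 mm, 250 g. Origin: centre of its underside, z up. Two 12.5 mm pin holes at x = +70 and -70 mm, y = 0; a 31 mm port hole. Starts on the box's pins, underside 76 mm above the bench, its axes along the box's, the port on the coupling's side.
- handle (a point): Middle of the top edge of the cover's black bar handle, 33 mm above the cover's underside; bar 60 mm long (x), 12 mm thick (y), 28 mm high.
- port (a point): Centre of the cover's blue-ringed port on its upper face, at (0, 46, 5) mm in the cover's frame.
- cup: Black round parking cup for the tube, 44 mm diameter, 60 mm high, on a 70 mm square foot, fixed. Origin: centre of its underside, z up. Bore 22 mm, open at the top, floor at 8 mm: the nipple hangs in it and the grip block rests on the rim (tube origin then 10 mm above the bench).
- mat: Black rubber mat 190 mm (x) by 200 mm (y), 2 mm thick, fixed flat on the bench at the right. Origin: centre of its underside.
- pot_red: Objective storage pot with a red band above its black base: upright cylinder 44 mm diameter, 58 mm high, about 150 g with a heavy base, standing on the bench at the left. Origin: centre of its underside, z up. May be absent.
- pot_yellow: Objective storage pot with a yellow band above its black base: upright cylinder 44 mm diameter, 58 mm high, about 150 g with a heavy base, standing on the bench at the left. Origin: centre of its underside, z up. May be absent.
- pot_green: Objective storage pot with a green band above its black base: upright cylinder 44 mm diameter, 58 mm high, about 150 g with a heavy base, standing on the bench at the left. Origin: centre of its underside, z up. May be absent.
- pot_blue: Objective storage pot with a blue band above its black base: upright cylinder 44 mm diameter, 58 mm high, about 150 g with a heavy base, standing on the bench at the left. Origin: centre of its underside, z up. May be absent.
- ribbed_ring: Bystander: black ribbed ring, 80 mm diameter, 30 mm high.
- eyepiece: Bystander: black eyepiece standing on its barrel, 34 mm diameter, 56 mm high.
- screwdriver: Bystander: screwdriver with a blue handle, 190 mm.
- lens_brush: Bystander: lens brush with a wooden handle, 170 mm.
- pliers: Bystander: pliers with green handles, 150 mm.
- steel_rule: Bystander: steel rule, 200 x 26 x 4 mm.
There are look-alikes about, which are no part of the job. Leave any purple or turquoise look-alike of the pot_red alone.

How it is judged (in metres and radians):
On the way, in this order (a step that is already met when the one before it is completed fails the run):
1. the collar is pressed in (value of joint collar above 0.0055 m), for 0.02 s.
2. the tube is released and parked upright in the cup, the cover still on its pins (horizontal distance between tube and cup below 0.008 m and z of tube in the frame of cup between 0.004 and 0.016 m and angle between tube's own z axis and vertical below 0.15 rad and horizontal distance between cover and dry_box below 0.005 m and z of cover in the frame of dry_box above 0.072 m), for 0.2 s.
3. the cover lies flat on the mat (horizontal distance between cover and mat below 0.06 m and height (world z) of cover below 0.008 m and angle between cover's own z axis and vertical below 0.08 rad), for 0.2 s.
4. every pot stands upright on the floor of the box (x of pot_red in the frame of dry_box between -0.05 and 0.05 m and y of pot_red in the frame of dry_box between -0.075 and 0.075 m and z of pot_red in the frame of dry_box between 0.002 and 0.014 m and angle between each of pot_red, pot_yellow, pot_green, pot_blue's own z axis and vertical below 0.2 rad and x of pot_yellow in the frame of dry_box between -0.05 and 0.05 m and y of pot_yellow in the frame of dry_box between -0.075 and 0.075 m and z of pot_yellow in the frame of dry_box between 0.002 and 0.014 m and x of pot_green in the frame of dry_box between -0.05 and 0.05 m and y of pot_green in the frame of dry_box between -0.075 and 0.075 m and z of pot_green in the frame of dry_box between 0.002 and 0.014 m and x of pot_blue in the frame of dry_box between -0.05 and 0.05 m and y of pot_blue in the frame of dry_box between -0.075 and 0.075 m and z of pot_blue in the frame of dry_box between 0.002 and 0.014 m), for 0.2 s.
5. the cover is seated on its pins again, with the tube still out of the coupling (horizontal distance between cover and dry_box below 0.005 m and z of cover in the frame of dry_box between 0.072 and 0.079 m and angle between cover's own z axis and vertical below 0.04 rad and angle between the x axis of cover and the x axis of dry_box, either way round below 0.06 rad and y of port in the frame of dry_box above 0.035 m and horizontal distance between tube and socket above 0.06 m), for 0.2 s.
At the end, for the whole second after the job is handed in: Every pot present stands upright on the box floor; cover flat on the rim over both pins, centred within 5 mm, port on the coupling side; tube locked in the coupling (within 3.5 mm of its locked height, collar out), outlet within 15 mm of the port's centre; tube and cover at rest (all of step 4 and horizontal distance between cover and dry_box below 0.005 m and z of cover in the frame of dry_box between 0.072 and 0.079 m and angle between cover's own z axis and vertical below 0.04 rad and angle between the x axis of cover and the x axis of dry_box, either way round below 0.06 rad and y of port in the frame of dry_box above 0.035 m and z of tube in the frame of dry_box between 0.0215 and 0.0275 m and horizontal distance between tube and socket below 0.004 m and angle between tube's own z axis and vertical below 0.14 rad and horizontal distance between outlet and port below 0.015 m and value of joint collar below 0.002 m and linear speed of each of tube, cover below 0.02 m/s); the robot touches nothing.
It fails at once if a bystander is pushed more than 40 mm from its place (distance of any of ribbed_ring, eyepiece, screwdriver, lens_brush, pliers, steel_rule from where it was at the start of the episode above 0.04 m).
Of pot_red, pot_yellow, pot_green, pot_blue only 2 to 4 are there at a start; the rules pass over those that are not, and their reading is None.
At some moment in a run one of pot_red, pot_yellow, pot_green, pot_blue may be knocked a few centimetres aside while the robot is not near it.
It also fails if it takes over 192 s, if anything falls off the work surface, if the arm or the gripper's body presses on something with over 40 N, if the wrist force passes 120 N, or if a joint passes its speed limit or range.

## Robot

A 6-joint arm with a two-finger parallel gripper is mounted at the origin on the work surface. World frame = base frame: x ahead of the robot, y to its left, z up, the work surface at z = 0. Lengths are in m, angles in degrees, forces in N, time in s.
With the tool pointing down it reaches from about 0.25 to 0.775 m from the base axis. Payload 4 kg.
Tool frame: the origin (TCP) lies midway between the tips of the shut fingers; the grasp point (between the pads) lies robot.hold_point_z behind it (robot.hold_point_z is the distance from the TCP to the grasp point, in m); z points along the fingers, y is the direction in which the jaws open and shut (so a half turn about z gives the same grasp; the last joint's range is limited). The gripper opens to 85 mm and grips with 20 to 120 N. Pads are 22 mm wide; open, the fingers measure 114 mm over their backs; the gripper's body (76 mm by 85 mm) begins 54 mm behind the grasp point. The pads swing forward as they close: fully open they stand 13 mm farther back than shut.
Start: joints at [69.093, 4.996, 78.535, -0, 96.463, -5.907], TCP at [0.142, 0.531, 0.231] pointing down, gripper open.
Joint ranges: [-177.83, 177.83], [-43.37, 116.18], [15.69, 146.23], [-61.86, 241.86], [9.47, 152.12], [-147.06, 147.06]. Speed limits (degrees/s): [159.86, 159.86, 180, 180, 180, 180].

## Interface

Orientations are given as a 3x3 rotation matrix whose columns are the frame's x, y, z axes.
In Python, from rig import robot gives the robot as it stands.
- The arm moves only by the tool send_rows, never from a script. Its argument "steps" is a list of rows, each a list of 5 numbers: the opening, from 0 (shut) to 1 (fully open), then the shift along the tool's x, y, z in m, then the turn about the tool's z in degrees. In form: [[gripper, tx, ty, tz, twist], ...]. A call has 1 to 8 rows; each row shifts and turns the commanded pose from where the row before left it, along the tool's axes as they then stand; what a row does not reach is not made up. A row lasts 1/12 s, in which the tool goes at most 41.7 mm and 7.16 degrees, less where a joint would pass 70% of its speed; a pose out of reach is approached as far as the arm can. A call is refused whole if a number of a shift passes 0.0417 or a number of a turn 7.16, either way. A call with a gripper value outside its range is refused whole. The fingers move at their own pace and stop on an object; "force" is the grip in N (left out, the last holds). Time passes only in rows, so rows that do not move let the fingers close. It gives the time, the measured TCP pose, the force and the opening at its end, in the units of the state.
- robot.get_obs(): the state, without advancing time (a new reading comes with each control period).
- robot.grab_frame(name): name is "side" or "top"; returns a dict with "frame" (384x512x3 uint8, blue, green, red), "range_z" (384x512 float32, m along the optical axis (not along the pixel's ray), 0 where there is no reading), "fx", "fy", "cx", "cy" (pixels), "rvec" (rotation vector, rad) and "tvec" (3), from world to camera coordinates, as OpenCV has them. Camera axes: x right, y down, z forward; pixel columns grow to the right and rows downward; lengths in m; the calibration is good to about 2 mm. A picture is of the moment at which its call begins.
- robot.sign_off(): hands the job in, once; it reports no verdict.
Trained networks look in a picture, given as the dict that the camera call returned (one of the last four; its "shot" number tells which), for a name from the list of things; names that differ only in an ending like _2 or _b are one class to them, and where a whole thing is asked for, a point or a joint stands for the part that bears it (a point fixed in the world has none). Each returns a list of dicts, best first, with "confidence" (0 to 1); they miss things now and then, are a little off and sometimes report something else, mostly with a low value. They report only what shows in the picture. A call takes as long as a camera call. They do not tell look-alikes from the thing itself.
- robot.search_frame(picture, name): "bbox" ([left, top, right, bottom] as shares, 0 to 1, of the picture: columns of its width, rows of its height, round what is visible of it).
- robot.masks_of(picture, name): "region" (384x512 bool, what is visible of it) and "bbox" ([left, top, right, bottom] as shares, 0 to 1, of the picture: columns of its width, rows of its height, round what is visible of it).
The state is a dict: "time_s": time; "joint_pos": joint angles; "joint_vel": joint speeds; "joint_efforts": joint torques, N m; "tool_pos": TCP position; "eef_rot": TCP orientation; "wrist_force": force on the tool from outside, world axes, zero at the start; "torque": the same for the moment, N m; "opening": opening from 0.0 (shut) to 1.0 (fully open).
Only numpy, scipy, OpenCV 4.12 (cv2) and the standard library are available. Lean on these libraries where they do the work, as an engineer would, in place of code of your own. Each camera call takes 0.05 s, during which the arm holds its last target.

## Working session

There is one attempt and no reset: what is moved stays moved. The work goes in short steps, Python scripts to look and compute and a tool call to move; the robot and the scene stay as the last step left them, time stands still between calls to the robot, and variables do not carry over. Pictures are saved under pics/ and viewed, and the job is handed in when it is done.

Besides the shell and the picture viewer there is one more tool, called after ">>>" as name(argument=value, ...), one argument or row to a line, values as JSON. send_rows: Moves the arm, as the interface text tells. Its arguments: {"type":"object","properties":{"steps":{"type":"array","items":{"type":"array","items":{"type":"number"}}},"force":{"type":"number"}},"required":["steps"]}

```bash
ls -la; mkdir -p pics
cat > h.py <<'E'
import numpy as np, cv2
from rig import robot
def save(n,im): cv2.imwrite('pics/'+n+'.png',im)
def proj(p,f):
    K=np.array([[f['fx'],0,f['cx']],[0,f['fy'],f['cy']],[0,0,1.]])
    return cv2.projectPoints(np.array(p,float).reshape(-1,3),np.array(f['rvec'],float),np.array(f['tvec'],float),K,None)[0].reshape(-1,2)
def cloud(f):
    R=cv2.Rodrigues(np.array(f['rvec'],float))[0];t=np.array(f['tvec'],float).reshape(3)
    z=f['range_z'].astype(float);h,w=z.shape
    u,v=np.meshgrid(np.arange(w),np.arange(h))
    c=np.stack([(u-f['cx'])/f['fx']*z,(v-f['cy'])/f['fy']*z,z],-1)
    P=(c-t)@R
    P[z<=0]=np.nan
    return P
E
python3 - <<'E'
from h import *
print(robot.hold_point_z); o=robot.get_obs(); print(o)
for n in('top','side'):
    f=robot.grab_frame(n); np.save('/tmp/'+n+'.npy',f,allow_pickle=True)
    save(n+'0',cv2.resize(f['frame'],(800,600)))
    print(n,f['fx'],f['rvec'],f['tvec'],f['shot'])
    R=cv2.Rodrigues(np.array(f['rvec'],float))[0]; print(-R.T@np.array(f['tvec']).reshape(3),R)
E
```

```text
total 12
drwxr-xr-x  3 agent agent 4096 Dec  7 16:49 .
drwxr-xr-x 23 root  root  4096 Dec  7 16:49 ..
drwxr-xr-x  2 agent agent 4096 Dec  7 16:49 pics
0.0187
{'time_s': 0.0, 'joint_pos': array([ 6.90924061e+01,  5.04014989e+00,  7.86247797e+01,  1.12754975e-03,
        9.64639275e+01, -5.90774330e+00]), 'joint_vel': array([ 0.04537016,  0.03148667,  0.00200869,  0.06224839, -0.02483227,
        0.04382223]), 'joint_efforts': array([-1.34524045e-03, -3.51871490e+01, -3.13269639e+01, -3.22243905e-04,
        1.09885214e-02, -1.84079244e-05]), 'tool_pos': array([0.14217267, 0.530788  , 0.2301289 ]), 'eef_rot': array([[-9.65926966e-01,  2.58813490e-01, -8.20841487e-04],
       [ 2.58814670e-01,  9.65924729e-01, -2.09392149e-03],
       [ 2.50935963e-04, -2.23502105e-03, -9.99997471e-01]]), 'wrist_force': array([0.04940855, 0.10397186, 0.56462994]), 'torque': array([-0.03401684,  0.00517758,  0.0330936 ]), 'opening': 1.0003138952320632}
top 425.3896203920129 [ 2.17672514 -2.15709252  0.10063092] [0.04153548 0.52539687 1.45625054] 1
[0.37739814 0.03533613 1.50158406] [[ 0.0093838  -0.99993492 -0.00648853]
 [-0.99498791 -0.00869097 -0.09961692]
 [ 0.09955404  0.0073908  -0.99500471]]
side 423.1403996590778 [ 2.00349126 -0.60473556  0.36769217] [-0.39962434  0.23588836  0.99354663] 2
[-0.09401678 -0.8495256   0.6869825 ] [[ 0.83068517 -0.55669874  0.00697668]
 [-0.26237812 -0.4025018  -0.87701199]
 [ 0.49103959  0.72669032 -0.48041784]]
```

View pics/top0.png

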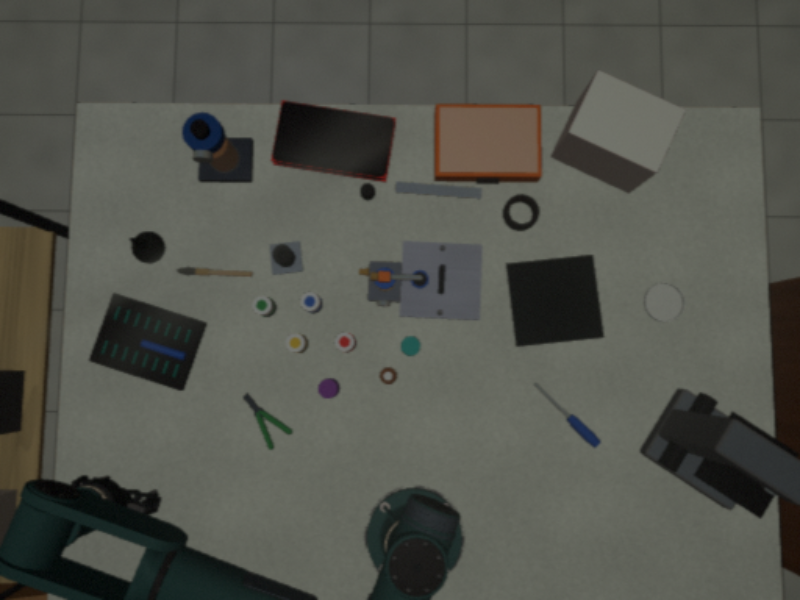

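View pics/side0.png

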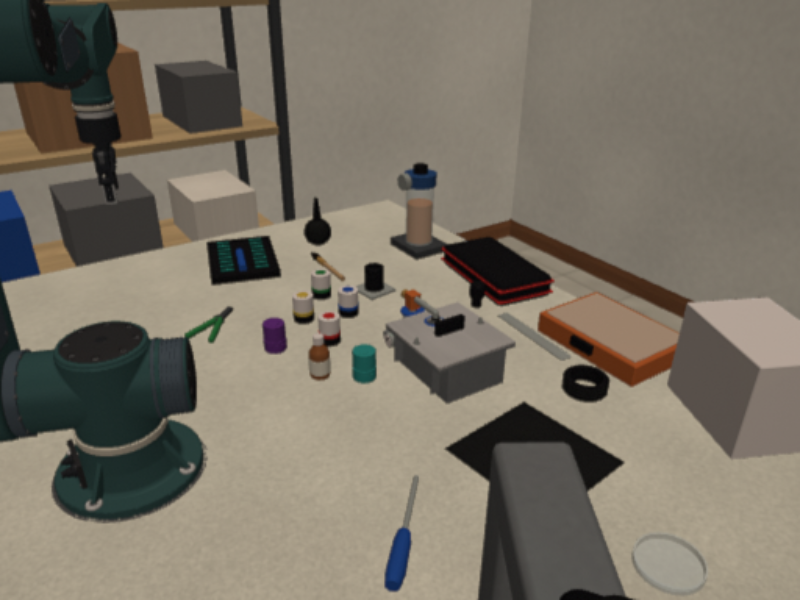

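Run:
```python
from h import *
f=robot.grab_frame('top'); P=cloud(f)
np.save('/tmp/top.npy',f,allow_pickle=True)
for n in ['dry_box','collar','tube','grip','outlet','cover','handle','port','cup','mat','pot_red','pot_yellow','pot_green','pot_blue','ribbed_ring','eyepiece','screwdriver','lens_brush','pliers','steel_rule']:
    for d in robot.masks_of(f,n)[:5]:
        m=d['region']; b=np.array(d['bbox'])*[512,384,512,384]; q=P[m]; q=q[~np.isnan(q[:,0])]
        print(n,round(d['confidence'],2),b.round(0),m.sum(),np.median(q,0).round(3) if len(q) else '', np.percentile(q[:,2],95).round(3) if len(q) else '')
```

```text
dry_box 0.83 [229. 160. 286. 200.] 486 [0.549 0.07  0.019] 0.072
dry_box 0.59 [237. 173. 270. 183.] 117 [0.559 0.066 0.104] 0.11
tube 0.48 [236. 171. 270. 183.] 132 [0.559 0.069 0.104] 0.11
grip 0.49 [241. 173. 272. 177.] 149 [0.559 0.059 0.104] 0.109
outlet 0.69 [325. 163. 387. 222.] 2956 [ 0.522 -0.314  0.002] 0.007
outlet 0.48 [236. 172. 272. 182.] 167 [0.56  0.059 0.104] 0.109
cover 0.68 [256. 151. 309. 205.] 2448 [ 0.554 -0.054  0.081] 0.088
handle 0.67 [254. 153. 310. 204.] 2309 [ 0.553 -0.056  0.081] 0.088
port 0.79 [258. 154. 310. 207.] 2410 [ 0.556 -0.055  0.081] 0.088
cup 0.89 [172. 158. 194. 174.] 393 [0.609 0.291 0.009] 0.063
cup 0.72 [241. 170. 273. 180.] 174 [0.56  0.061 0.104] 0.109
mat 0.66 [325. 165. 385. 220.] 2976 [ 0.522 -0.314  0.002] 0.007
mat 0.54 [215. 214. 227. 225.] 122 [0.421 0.154 0.058] 0.063
mat 0.29 [173. 156. 193. 175.] 373 [0.609 0.291 0.01 ] 0.064
pot_red 0.64 [257. 215. 268. 229.] 108 [0.415 0.011 0.058] 0.063
pot_red 0.61 [240. 172. 252. 187.] 50 [0.549 0.07  0.07 ] 0.076
pot_red 0.59 [204. 242. 217. 255.] 140 [0.323 0.188 0.057] 0.063
pot_red 0.41 [215. 216. 228. 225.] 139 [0.421 0.153 0.058] 0.063
pot_red 0.31 [256. 151. 312. 207.] 2362 [ 0.553 -0.055  0.081] 0.087
pot_yellow 0.46 [182. 214. 199. 228.] 143 [0.419 0.258 0.058] 0.063
pot_green 0.72 [159. 192. 175. 202.] 182 [0.501 0.334 0.055] 0.062
pot_green 0.28 [172. 157. 193. 174.] 355 [0.61  0.291 0.01 ] 0.064
ribbed_ring 0.71 [320. 124. 346. 149.] 315 [ 0.72  -0.234  0.027] 0.034
eyepiece 0.54 [232. 115. 240. 127.] 82 [0.757 0.108 0.054] 0.059
screwdriver 0.73 [342. 248. 385. 286.] 214 [ 0.245 -0.359  0.021] 0.027
lens_brush 0.43 [113. 169. 161. 177.] 169 [0.578 0.479 0.014] 0.02
pliers 0.72 [153. 253. 186. 290.] 280 [0.248 0.333 0.012] 0.019
steel_rule 0.59 [250. 115. 310. 127.] 270 [ 0.775 -0.03   0.004] 0.01
steel_rule 0.29 [240. 174. 270. 181.] 129 [0.559 0.056 0.104] 0.109
```

Run:
```python
from h import *
f=np.load('/tmp/top.npy',allow_pickle=True).item()
im=f['frame']
c=cv2.convertScaleAbs(im[145:240,150:320],alpha=2.0,beta=10)
save('crop0',cv2.resize(c,None,fx=4.7,fy=4.7,interpolation=cv2.INTER_CUBIC))
f=np.load('/tmp/side.npy',allow_pickle=True).item()
im=f['frame']
c=im[165:265,165:340]
save('crop0s',cv2.resize(c,None,fx=4.5,fy=4.5,interpolation=cv2.INTER_CUBIC))
```

```text
(no output)
```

View pics/crop0.png

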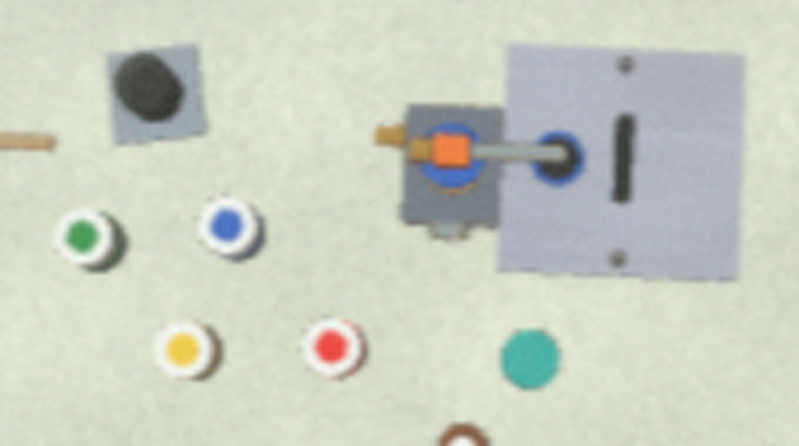

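View pics/crop0s.png

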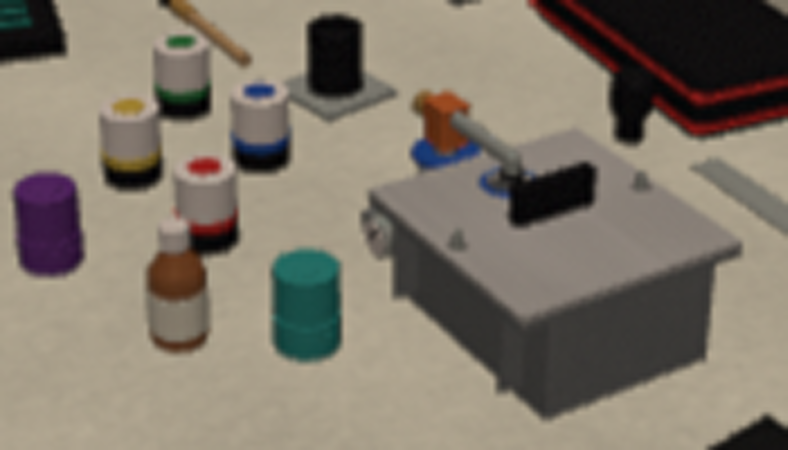

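```bash
cat >> h.py <<'E'
def onplane(uv,z,f):
    uv=np.array(uv,float).reshape(-1,2)
    R=cv2.Rodrigues(np.array(f['rvec'],float))[0];t=np.array(f['tvec'],float).reshape(3)
    C=-R.T@t
    d=np.c_[(uv[:,0]-f['cx'])/f['fx'],(uv[:,1]-f['cy'])/f['fy'],np.ones(len(uv))]@R
    return C+d*((z-C[2])/d[:,2])[:,None]
def cover_corners(f,est,z=0.081,k=8):
    """est: (x,y,yaw) approx; refine by minimizing edge-line gradient fit along sides"""
    from scipy.optimize import least_squares
    im=cv2.cvtColor(f['frame'],cv2.COLOR_BGR2LAB).astype(np.float32)
    g=cv2.GaussianBlur(im,(0,0),0.7)
    hx,hy=.082,.086
    p=np.array(est,float)
    for it in range(4):
        c,s=np.cos(p[2]),np.sin(p[2]);Rm=np.array([[c,-s],[s,c]])
        rows=[]
        for (ax,sg) in((0,1),(0,-1),(1,1),(1,-1)):
            for t in np.linspace(-.07,.07,29):
                n=np.zeros(2);n[ax]=sg
                base=np.array([hx*sg,t]) if ax==0 else np.array([t,hy*sg])
                offs=np.arange(-.012,.0121,.0005)
                q=p[:2]+(base+offs[:,None]*n)@Rm.T
                uv=proj(np.c_[q,np.full(len(q),z)],f).astype(np.float32)
                v=cv2.remap(g,uv[:,0].reshape(1,-1),uv[:,1].reshape(1,-1),cv2.INTER_CUBIC)[0]
                d=np.linalg.norm(np.gradient(v,axis=0),axis=1)
                if d.max()<.3: continue
                i=d.argmax(); 
                w=d[max(0,i-5):i+6]; o=(offs[max(0,i-5):i+6]*w).sum()/w.sum()
                rows.append((base,n,o,ax,sg))
        B=np.array([r[0] for r in rows]);N=np.array([r[1] for r in rows]);O=np.array([r[2] for r in rows])
        # displacement dx,dy,dth (box frame): n.(d + dth*perp(base)) = o
        A=np.c_[N,(N*np.c_[-B[:,1],B[:,0]]).sum(1)]
        sol=least_squares(lambda x:A@x-O,np.zeros(3),loss='soft_l1',f_scale=.001).x
        p[:2]+=Rm@sol[:2];p[2]+=sol[2]
    res={ (r[3],r[4]):0 for r in rows}
    for kx in res: res[kx]=np.median([o for o,r in zip(O-A@sol,rows) if (r[3],r[4])==kx]).round(4)
    return p,res,len(rows)
E
python3 - <<'E'
from h import *
for n in('top','side'):
    f=np.load('/tmp/%s.npy'%n,allow_pickle=True).item()
    print(n,cover_corners(f,[.553,-.055,-.03]))
E
```

```text
top (array([ 0.5555508 , -0.05114339, -0.03868549]), {(0, 1): np.float64(0.0009), (0, -1): np.float64(0.0007), (1, 1): np.float64(0.0), (1, -1): np.float64(-0.0001)}, 115)
side (array([ 0.55219118, -0.05643911, -0.0456334 ]), {(0, 1): np.float64(0.0005), (0, -1): np.float64(0.0007), (1, 1): np.float64(0.0013), (1, -1): np.float64(0.0013)}, 116)
```

```bash
cat >> h.py <<'E'
def T2(p):
    c,s=np.cos(p[2]),np.sin(p[2]);return lambda q:np.c_[np.array(q,float).reshape(-1,3)[:,:2]@np.array([[c,s],[-s,c]])+p[:2],np.array(q,float).reshape(-1,3)[:,2]]
def circ(x,y,z,r,n=40):
    a=np.linspace(0,2*np.pi,n);return np.c_[x+r*np.cos(a),y+r*np.sin(a),np.full(n,z)]
def rect(x0,x1,y0,y1,z): return np.array([[x0,y0,z],[x1,y0,z],[x1,y1,z],[x0,y1,z],[x0,y0,z]])
def overlay(f,curves,crop,k,name,gain=1.0):
    u0,v0,u1,v1=crop
    im=cv2.convertScaleAbs(cv2.resize(f['frame'][v0:v1,u0:u1],None,fx=k,fy=k,interpolation=cv2.INTER_CUBIC),alpha=gain)
    for c,col in curves:
        uv=proj(c,f); xy=(uv-[u0,v0]+.5)*k-.5
        cv2.polylines(im,[np.round(xy*16).astype(np.int32)],False,col,1,cv2.LINE_AA,4)
    save(name,im)
def boxmodel(p):
    t=T2(p);G=(0,255,0)
    return [(t(c),G) for c in(rect(-.082,.082,-.086,.086,.081),circ(0,.046,.081,.0155),circ(.07,0,.092,.0015),circ(-.07,0,.092,.0015),circ(.07,0,.081,.004),circ(-.07,0,.081,.004),rect(-.03,.03,-.006,.006,.109),circ(0,.122,.07,.024),rect(-.011,.011,.109,.135,.107),rect(-.045,.045,.085,.159,.018))]
E
python3 - <<'E'
from h import *
p=[.5555,-.0511,-.0387]
f=np.load('/tmp/top.npy',allow_pickle=True).item(); overlay(f,boxmodel(p),(225,145,325,215),8,'ovt',2)
f=np.load('/tmp/side.npy',allow_pickle=True).item(); overlay(f,boxmodel(p),(240,175,340,250),8,'ovs',1.5)
E
```

```text
(no output)
```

View pics/ovt.png

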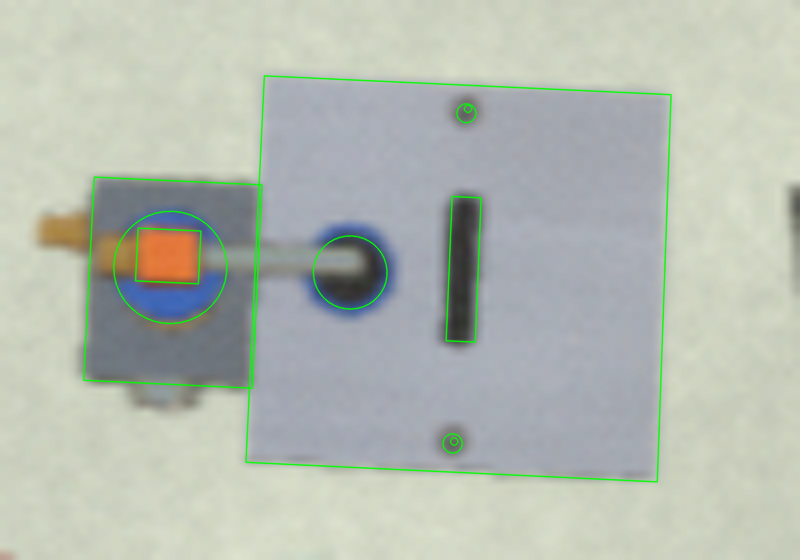

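View pics/ovs.png

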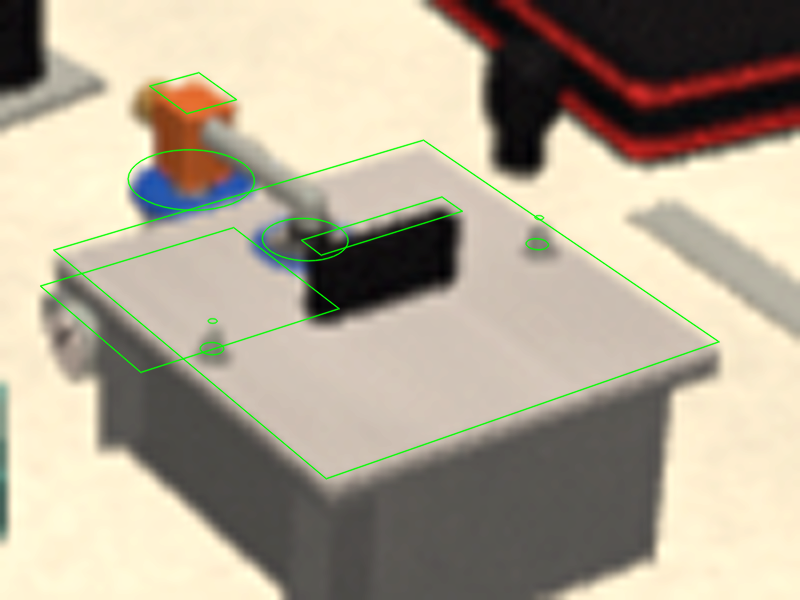

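Run:
```python
from h import *
for n in('top','side'):
    f=np.load('/tmp/%s.npy'%n,allow_pickle=True).item(); P=cloud(f)
    for (x,y) in((.45,-.15),(.65,0.2),(.3,.05),(.3,-.2),(.65,.1),(.5,.2),(.35,.25),(.6,-.19)):
        m=(abs(P[...,0]-x)<.02)&(abs(P[...,1]-y)<.02)
        print(n,x,y,m.sum(),np.nanmedian(P[m],0)[2].round(4))
    for (x,y) in((.5,-.1),(.6,-.1),(.6,0.),(.52,-.02)):
        m=(abs(P[...,0]-x)<.01)&(abs(P[...,1]-y)<.01)
        print(n,'cover',x,y,m.sum(),np.nanmedian(P[m],0)[2].round(4))
```

```text
top 0.45 -0.15 129 -0.0007
top 0.65 0.2 125 0.0004
top 0.3 0.05 144 -0.0004
top 0.3 -0.2 121 -0.0002
top 0.65 0.1 122 -0.0001
top 0.5 0.2 149 0.0013
top 0.35 0.25 140 0.0002
top 0.6 -0.19 123 -0.0004
top cover 0.5 -0.1 36 0.0811
top cover 0.6 -0.1 34 0.081
top cover 0.6 0.0 37 0.0814
top cover 0.52 -0.02 36 0.08
side 0.45 -0.15 150 -0.0017
side 0.65 0.2 6 -0.0025
side 0.3 0.05 119 -0.0014
side 0.3 -0.2 196 -0.0018
side 0.65 0.1 0 nan
side 0.5 0.2 209 0.0155
side 0.35 0.25 6 -0.0007
side 0.6 -0.19 125 -0.002
side cover 0.5 -0.1 32 0.0792
side cover 0.6 -0.1 24 0.079
side cover 0.6 0.0 21 0.079
side cover 0.52 -0.02 22 0.0791
  return np.nanmean(a, axis, out=out, keepdims=keepdims)
```

```bash
cat >> h.py <<'E'
def plan(target,yaw=None,step=.038):
    o=robot.get_obs();R=o['eef_rot'];d=R.T@(np.array(target)-o['tool_pos'])
    y=np.degrees(np.arctan2(R[1,1],R[0,1]))
    n=int(np.ceil(max(abs(d))/step))
    print('t',round(o['time_s'],2),'pos',o['tool_pos'].round(4),'yaw_y',y.round(2),'F',o['wrist_force'].round(2),'op',round(o['opening'],3))
    print('delta tool',d.round(4),'n>=',n,'per row',(d/max(n,1)).round(4))
    if yaw is not None:
        t=-((yaw-y+180)%360-180); print('twist',round(t,2),'rows',abs(t)/7.1)
E
python3 - <<'E'
from h import *
plan([.56,.07,.20],-2.3)
E
```

```text
t 1.15 pos [0.1424 0.5313 0.2313] yaw_y 75.0 F [ 0.54  0.38 -0.05] op 0.997
delta tool [-0.5228 -0.3375  0.0313] n>= 14 per row [-0.0373 -0.0241  0.0022]
twist 77.3 rows 10.887333048589136
```

>>> send_rows(
  steps=[
    [0.4,-0.0327,-0.0211,0.002,0],
    [0.4,-0.0327,-0.0211,0.002,0],
    [0.4,-0.0327,-0.0211,0.002,0],
    [0.4,-0.0327,-0.0211,0.002,0],
    [0.4,-0.0327,-0.0211,0.002,0],
    [0.4,-0.0327,-0.0211,0.002,0],
    [0.4,-0.0327,-0.0211,0.002,0],
    [0.4,-0.0327,-0.0211,0.002,0],
  ],
  force=40,
)

```text
time_s: 1.82
tool_pos: [0.3523, 0.299, 0.2155]
eef_rot: [[-0.966, 0.259, 0.001], [0.259, 0.966, 0.001], [-0.001, 0.001, -1.0]]
wrist_force: [0.8, -0.3, 0.1]
opening: 0.399
```

>>> send_rows(
  steps=[
    [0.4,-0.0327,-0.0211,0.002,0],
    [0.4,-0.0327,-0.0211,0.002,0],
    [0.4,-0.0327,-0.0211,0.002,0],
    [0.4,-0.0327,-0.0211,0.002,0],
    [0.4,-0.0327,-0.0211,0.002,0],
    [0.4,-0.0327,-0.0211,0.002,0],
    [0.4,-0.0327,-0.0211,0.002,0],
    [0.4,-0.0327,-0.0211,0.002,0],
  ],
)

```text
time_s: 2.48
tool_pos: [0.5614, 0.068, 0.1993]
eef_rot: [[-0.966, 0.259, 0.0], [0.259, 0.966, 0.0], [-0.0, 0.0, -1.0]]
wrist_force: [0.6, 1.3, -0.0]
opening: 0.396
```

>>> send_rows(
  steps=[
    [0.4,0,0,0,7],
    [0.4,0,0,0,7],
    [0.4,0,0,0,7],
    [0.4,0,0,0,7],
    [0.4,0,0,0,7],
    [0.4,0,0,0,7],
    [0.4,0,0,0,7],
    [0.4,0,0,0,7],
  ],
)

```text
time_s: 3.15
tool_pos: [0.5604, 0.0697, 0.1993]
eef_rot: [[-0.32, 0.947, 0.0], [0.947, 0.32, 0.0], [0.0, 0.0, -1.0]]
wrist_force: [-0.1, -0.2, 0.4]
opening: 0.4
```

>>> send_rows(
  steps=[
    [0.4,0,0,0,7],
    [0.4,0,0,0,7],
    [0.4,0,0,0,7],
    [0.4,0,0,0,0.3],
    [0.4,0,0,0,0],
  ],
)

```text
time_s: 3.57
tool_pos: [0.5604, 0.0698, 0.1993]
eef_rot: [[0.037, 0.999, 0.0], [0.999, -0.037, 0.0], [0.0, 0.0, -1.0]]
wrist_force: [-1.0, -0.9, -0.3]
opening: 0.402
```

Run:
```python
from h import *
plan([.56,.07,.20],-2.3)
for n in('top','side'):
    f=robot.grab_frame(n); np.save('/tmp/%s1.npy'%n,f,allow_pickle=True)
ft=np.load('/tmp/top1.npy',allow_pickle=True).item();fs=np.load('/tmp/side1.npy',allow_pickle=True).item()
o=robot.get_obs();print(o['joint_pos'].round(1))
p=o['tool_pos']; R=o['eef_rot']
cr=[(np.array([p-.02*R[:,0],p+.02*R[:,0]]),(0,0,255)),(np.array([p-.05*R[:,1],p+.05*R[:,1]]),(0,255,0)),(np.array([p,p-.15*R[:,2]]),(255,0,0))]
overlay(ft,cr,(200,130,300,205),8,'t1',2); overlay(fs,cr,(220,130,320,205),8,'s1',1.5)
```

```text
t 3.57 pos [0.5604 0.0698 0.1993] yaw_y -2.14 F [-0.96 -0.85 -0.28] op 0.402
delta tool [ 0.0002 -0.0004 -0.0007] n>= 1 per row [ 0.0002 -0.0004 -0.0007]
twist 0.16 rows 0.02235995829193957
[ 1.3  7.3 79.6  0.  93.1  3.5]
```

View pics/t1.png

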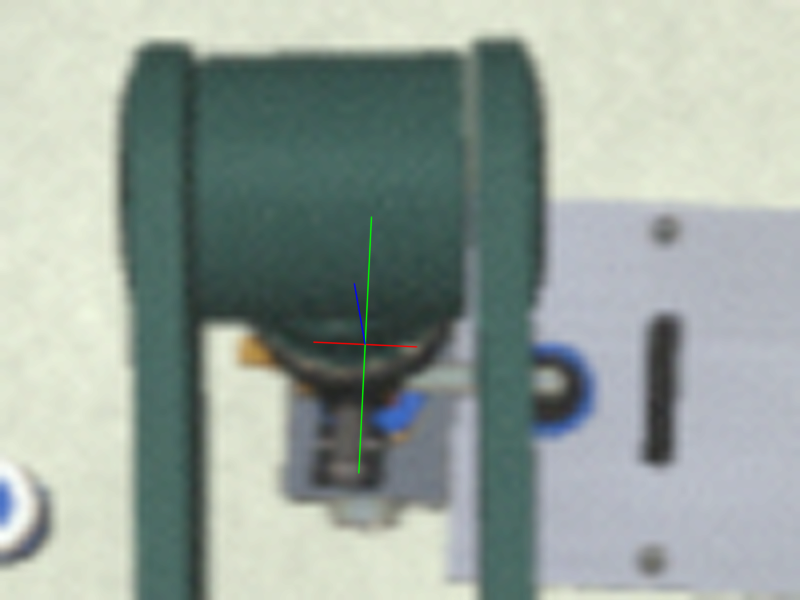

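View pics/s1.png

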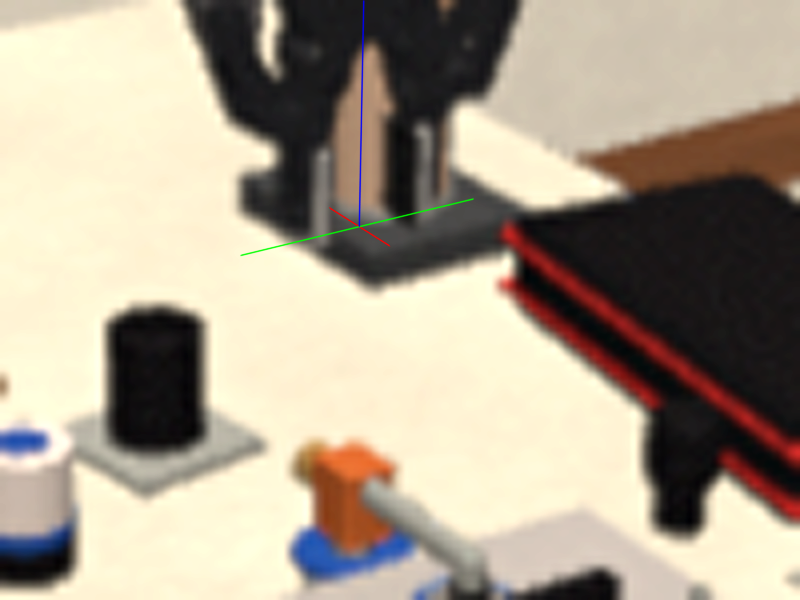

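>>> send_rows(
  steps=[
    [0.6,0,0,0.03,0],
    [0.6,0,0,0.03,0],
    [0.6,0,0,0.03,0],
    [0.6,0,0,0.01,0],
    [0.6,0,0,0,0],
    [0.6,0,0,0,0],
  ],
)

```text
time_s: 4.17
tool_pos: [0.5605, 0.0698, 0.0997]
eef_rot: [[0.039, 0.999, -0.0], [0.999, -0.039, 0.0], [0.0, -0.0, -1.0]]
wrist_force: [0.8, 0.1, 0.6]
opening: 0.6
```

```bash
cat > look.py <<'E'
import sys
from h import *
cam,name,u0,v0,u1,v1,k,g=sys.argv[1],sys.argv[2],*map(int,sys.argv[3:8]),float(sys.argv[8])
f=robot.grab_frame(cam); np.save('/tmp/%s.npy'%name,f,allow_pickle=True)
o=robot.get_obs();print(round(o['time_s'],2),o['tool_pos'].round(4),o['wrist_force'].round(1),round(o['opening'],3))
p=o['tool_pos']; R=o['eef_rot']
cr=[(np.array([p-.02*R[:,0],p+.02*R[:,0]]),(0,0,255)),(np.array([p-.05*R[:,1],p+.05*R[:,1]]),(0,255,0)),(np.array([p,p-.15*R[:,2]]),(255,0,0))] if len(sys.argv)>9 else []
overlay(f,cr,(u0,v0,u1,v1),k,name,g)
E
python3 look.py side s2 220 150 320 225 8 1.5 ax
```

```text
4.22 [0.5616 0.0698 0.1012] [ 0.4 -0.1  1.1] 0.602
```

View pics/s2.png

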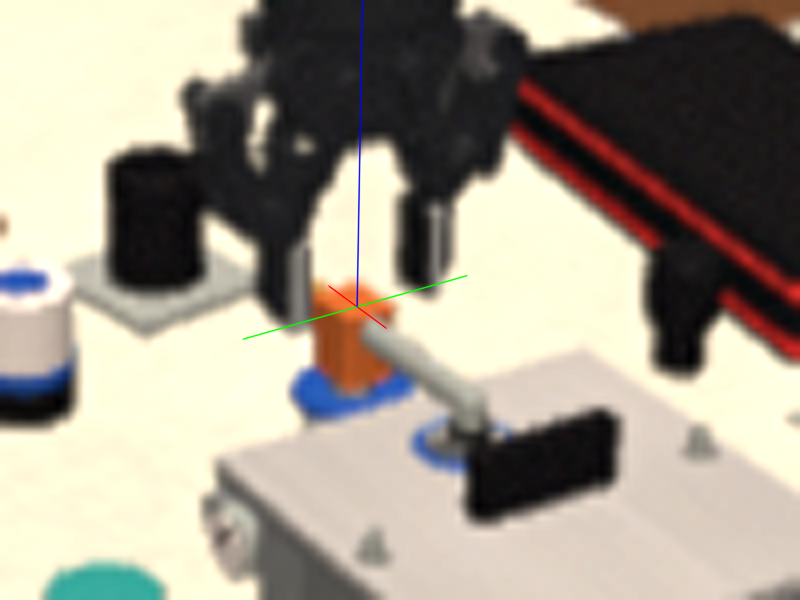

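Run:
```python
from h import *
f=np.load('/tmp/s2.npy',allow_pickle=True).item(); P=cloud(f)
fr=f['frame'].astype(int)
for v in (184,187,190,193,196):
    print(v,[ (u,*(P[v,u]*1000).round(0).astype(int)) for u in range(251,278) if P[v,u,2]>.05])
hsv=cv2.cvtColor(f['frame'],cv2.COLOR_BGR2HSV)
m=(hsv[...,0]<15)&(hsv[...,1]>170)&(P[...,2]>.07)&(abs(P[...,0]-.56)<.03)&(abs(P[...,1]-.07)<.04)
q=P[m];print(m.sum(),np.nanpercentile(q,[2,10,50,90,98],axis=0).round(4))
```

```text
184 [(252, np.int64(520), np.int64(73), np.int64(124)), (253, np.int64(520), np.int64(69), np.int64(126)), (254, np.int64(520), np.int64(62), np.int64(129)), (255, np.int64(522), np.int64(61), np.int64(129)), (256, np.int64(527), np.int64(63), np.int64(127)), (257, np.int64(527), np.int64(58), np.int64(129)), (258, np.int64(530), np.int64(57), np.int64(128)), (269, np.int64(585), np.int64(78), np.int64(104)), (270, np.int64(585), np.int64(72), np.int64(107)), (271, np.int64(585), np.int64(67), np.int64(109)), (272, np.int64(585), np.int64(62), np.int64(111)), (273, np.int64(584), np.int64(56), np.int64(114)), (274, np.int64(588), np.int64(56), np.int64(113)), (275, np.int64(596), np.int64(62), np.int64(108))]
187 [(252, np.int64(521), np.int64(75), np.int64(113)), (253, np.int64(522), np.int64(72), np.int64(114)), (254, np.int64(518), np.int64(60), np.int64(120)), (255, np.int64(523), np.int64(62), np.int64(118)), (256, np.int64(528), np.int64(64), np.int64(116)), (257, np.int64(526), np.int64(56), np.int64(120)), (258, np.int64(531), np.int64(59), np.int64(117)), (259, np.int64(549)
[... 2298 characters left out ...]
64(56), np.int64(81)), (266, np.int64(559), np.int64(55), np.int64(81)), (267, np.int64(565), np.int64(59), np.int64(78)), (268, np.int64(567), np.int64(57), np.int64(77)), (269, np.int64(580), np.int64(69), np.int64(68)), (270, np.int64(550), np.int64(24), np.int64(97)), (271, np.int64(553), np.int64(23), np.int64(97)), (272, np.int64(552), np.int64(17), np.int64(100)), (273, np.int64(557), np.int64(18), np.int64(99)), (274, np.int64(556), np.int64(13), np.int64(101)), (275, np.int64(558), np.int64(10), np.int64(101)), (276, np.int64(562), np.int64(10), np.int64(101))]
75 [[0.5465 0.0539 0.0779]
 [0.5477 0.0556 0.0808]
 [0.5499 0.0622 0.0972]
 [0.5615 0.075  0.1057]
 [0.567  0.0786 0.1066]]
```

>>> send_rows(
  steps=[
    [0.36,0.001,0,0,0],
    [0.36,0,0,0,0],
    [0.36,0,0,0.012,0],
    [0.36,0,0,0.012,0],
    [0.36,0,0,0.002,0],
    [0.36,0,0,0.002,0],
  ],
)

```text
time_s: 4.72
tool_pos: [0.5589, 0.0708, 0.0694]
eef_rot: [[0.04, 0.999, -0.004], [0.999, -0.04, -0.0], [-0.0, -0.004, -1.0]]
wrist_force: [-1.8, -0.5, 2.5]
opening: 0.357
```

>>> send_rows(
  steps=[
    [0.36,0,0,0.003,0],
    [0.36,0,0,0.003,0],
  ],
)

```text
time_s: 4.88
tool_pos: [0.5602, 0.0708, 0.0656]
eef_rot: [[0.04, 0.999, -0.001], [0.999, -0.04, 0.0], [0.0, -0.001, -1.0]]
wrist_force: [-2.1, -0.3, 3.8]
opening: 0.358
```

>>> send_rows(
  steps=[
    [0.36,0,0,0.002,0],
    [0.36,0,0,0,0],
  ],
)

```text
time_s: 5.05
tool_pos: [0.5604, 0.0708, 0.0635]
eef_rot: [[0.04, 0.999, 0.0], [0.999, -0.04, 0.0], [0.0, 0.0, -1.0]]
wrist_force: [-2.3, -0.6, 5.0]
opening: 0.359
```

>>> send_rows(
  steps=[
    [0.36,0,0,0.002,0],
    [0.36,0,0,0.001,0],
    [0.36,0,0,0,0],
  ],
)

```text
time_s: 5.3
tool_pos: [0.5606, 0.0708, 0.0616]
eef_rot: [[0.04, 0.999, 0.001], [0.999, -0.04, 0.0], [0.0, 0.001, -1.0]]
wrist_force: [-3.2, -0.8, 6.1]
opening: 0.363
```

```bash
python3 look.py side s3 220 150 320 225 8 1.5
```

```text
5.35 [0.5606 0.0708 0.0615] [-4.5 -0.4  7.1] 0.36
```

View pics/s3.png

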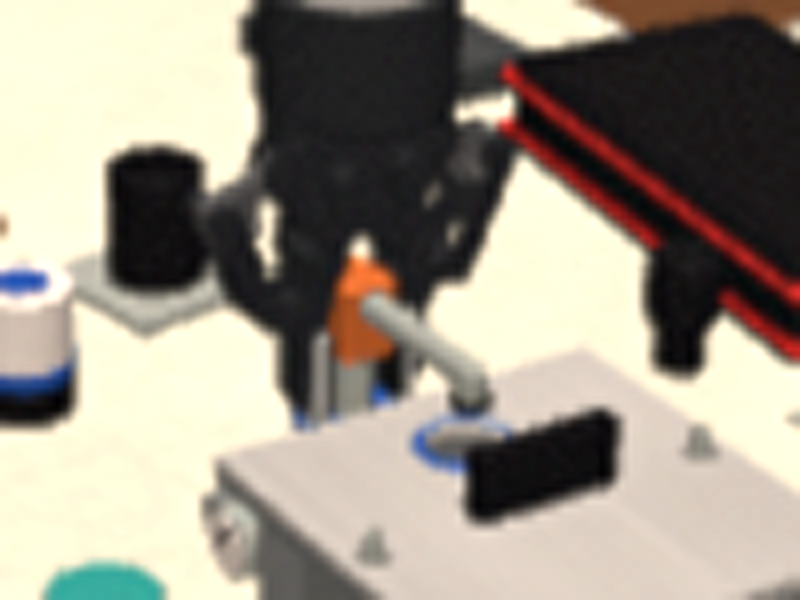

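>>> send_rows(
  steps=[
    [0.36,0,0,-0.014,0],
    [0.36,0,0,-0.014,0],
    [0.36,0,0,0,0],
    [0.1,0,0,0,0],
    [0.1,0,0,0,0],
    [0.1,0,0,0,0],
    [0.1,0,0,0,0],
  ],
  force=60,
)

```text
time_s: 5.93
tool_pos: [0.5612, 0.0708, 0.0885]
eef_rot: [[0.04, 0.999, 0.002], [0.999, -0.04, 0.0], [0.0, 0.002, -1.0]]
wrist_force: [2.9, 0.3, 4.6]
opening: 0.248
```

```bash
python3 look.py side s4 220 150 320 225 8 1.5;python3 -c "
from h import *
for i in range(3): robot.grab_frame('side'); o=robot.get_obs();print(o['tool_pos'].round(4),o['joint_pos'].round(3))"
```

```text
5.98 [0.5612 0.0708 0.0885] [3.1 0.6 3.1] 0.243
[0.5612 0.0708 0.0885] [1.4410e+00 1.0936e+01 8.8363e+01 8.0000e-03 8.0585e+01 3.7440e+00]
[0.5612 0.0708 0.0885] [1.4420e+00 1.0935e+01 8.8364e+01 6.0000e-03 8.0592e+01 3.7430e+00]
[0.5611 0.0708 0.0885] [1.4410e+00 1.0933e+01 8.8365e+01 8.0000e-03 8.0593e+01 3.7430e+00]
```

View pics/s4.png

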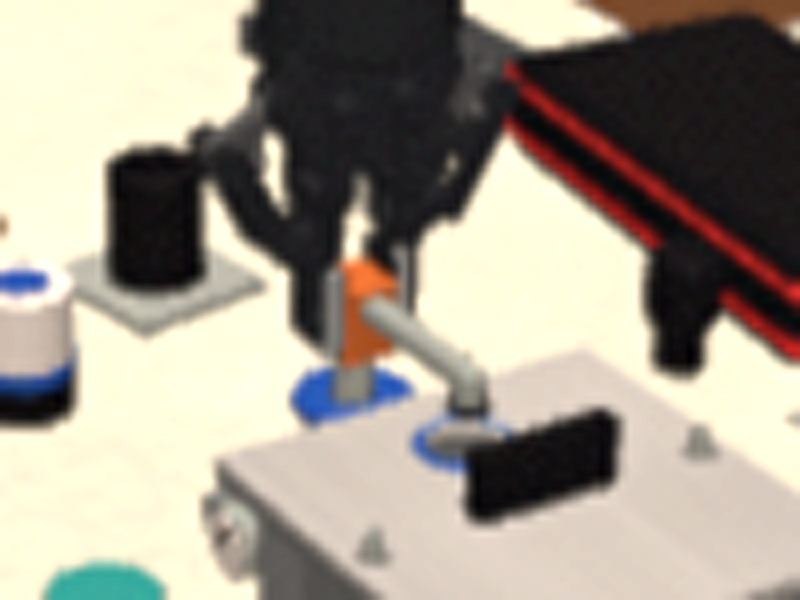

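```bash
cat >> h.py <<'E'
def fitcyl(f,u0,v0,u1,v1,fn,r,z0,z1,est,k=6):
    from scipy.optimize import minimize
    im=cv2.resize(f['frame'][v0:v1,u0:u1],None,fx=k,fy=k,interpolation=cv2.INTER_CUBIC)
    m=fn(im).astype(np.float32)
    def ren(p):
        uv=proj(np.r_[circ(p[0],p[1],z0,r),circ(p[0],p[1],z1,r)],f); xy=(uv-[u0,v0]+.5)*k-.5
        h=cv2.convexHull(xy.astype(np.float32)); o=np.zeros(m.shape,np.uint8)
        cv2.fillConvexPoly(o,np.round(h*16).astype(np.int32),1,cv2.LINE_8,4); return o
    cost=lambda p:-( (ren(p)*m).sum()/np.maximum(ren(p),m).sum())
    b=minimize(cost,est,method='Nelder-Mead',options=dict(initial_simplex=[est,[est[0]+.006,est[1]],[est[0],est[1]+.006]],xatol=1e-4))
    return b.x,-b.fun
E
python3 - <<'E'
from h import *
f=np.load('/tmp/top.npy',allow_pickle=True).item()
dark=lambda im: im.max(-1)<70
for th in (45,55,65): print(fitcyl(f,166,150,200,180,lambda im: im.max(-1)<th,.022,.003,.06,[.606,.289]))
c,_=fitcyl(f,166,150,200,180,lambda im: im.max(-1)<55,.022,.003,.06,[.606,.289])
overlay(f,[(circ(c[0],c[1],.06,.022),(0,255,0)),(circ(c[0],c[1],.06,.011),(0,255,0)),(circ(c[0],c[1],.003,.022),(0,0,255))],(160,145,205,180),16,'cupt',2)
f=np.load('/tmp/side.npy',allow_pickle=True).item()
t=np.array(f['tvec']).ravel()
overlay(f,[(circ(c[0],c[1],.06,.022),(0,255,0)),(circ(c[0],c[1],.003,.022),(0,0,255))],(220,160,260,195),16,'cups',2)
E
```

```text
(array([0.61195715, 0.2948147 ]), np.float64(0.8036369681358337))
(array([0.6136849 , 0.29708082]), np.float64(0.9015635251998901))
(array([0.61395981, 0.29741452]), np.float64(0.9694006443023682))
```

View pics/cupt.png

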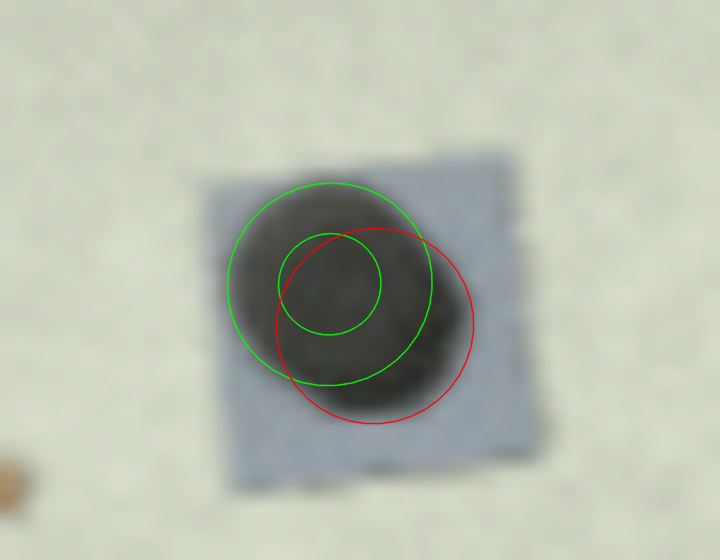

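View pics/cups.png

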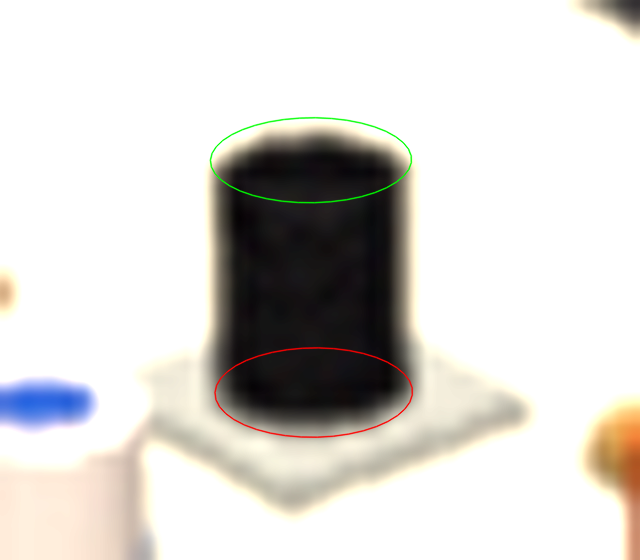

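>>> send_rows(
  steps=[
    [0.1,0,0,-0.01,0],
    [0.1,0,0,-0.02,0],
    [0.1,0,0,-0.025,0],
    [0.1,0,0,-0.025,0],
    [0.1,0,0,-0.01,0],
  ],
)

```text
time_s: 6.55
tool_pos: [0.5603, 0.0708, 0.1808]
eef_rot: [[0.04, 0.999, 0.001], [0.999, -0.04, 0.0], [0.0, 0.001, -1.0]]
wrist_force: [0.9, 0.7, 0.7]
opening: 0.247
```

>>> send_rows(
  steps=[
    [0.1,0.0286,0.0055,0,0],
    [0.1,0.0286,0.0055,0,0],
    [0.1,0.0286,0.0055,0,0],
    [0.1,0.0286,0.0055,0,0],
    [0.1,0.0286,0.0055,0,0],
    [0.1,0.0286,0.0055,0,0],
    [0.1,0.0286,0.0055,0,0],
    [0.1,0.0283,0.0054,0,0],
  ],
)

```text
time_s: 7.22
tool_pos: [0.612, 0.2982, 0.1759]
eef_rot: [[0.04, 0.999, -0.005], [0.999, -0.04, -0.002], [-0.002, -0.005, -1.0]]
wrist_force: [1.1, -0.5, -1.6]
opening: 0.242
```

>>> send_rows(
  steps=[
    [0.1,0,0,0.01,0],
    [0.1,0,0,0,0],
  ],
)

```text
time_s: 7.38
tool_pos: [0.6111, 0.298, 0.1635]
eef_rot: [[0.038, 0.999, -0.008], [0.999, -0.038, -0.003], [-0.004, -0.008, -1.0]]
wrist_force: [0.0, 0.1, -1.6]
opening: 0.243
```

```bash
python3 look.py side s5 205 125 285 200 8 1.2; python3 look.py top t5 155 135 255 210 8 2
```

```text
7.43 [0.6114 0.2968 0.1644] [-0.1  0.2 -1.1] 0.243
7.48 [0.612  0.2962 0.1657] [ 0.2  0.3 -1. ] 0.244
```

View pics/s5.png

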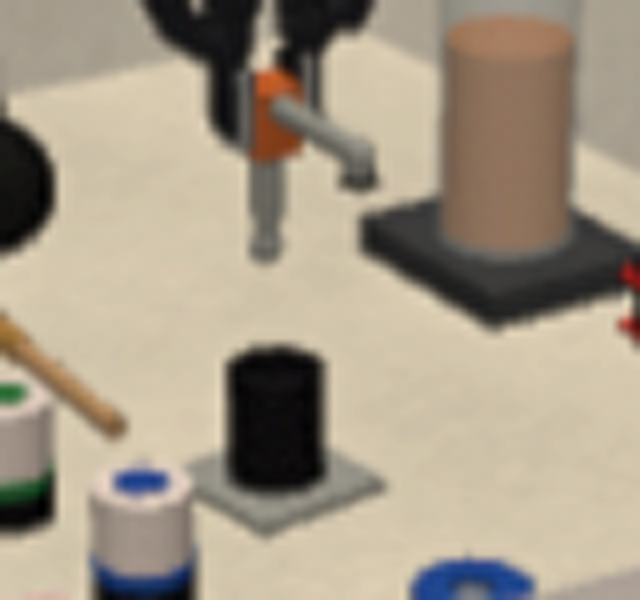

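View pics/t5.png

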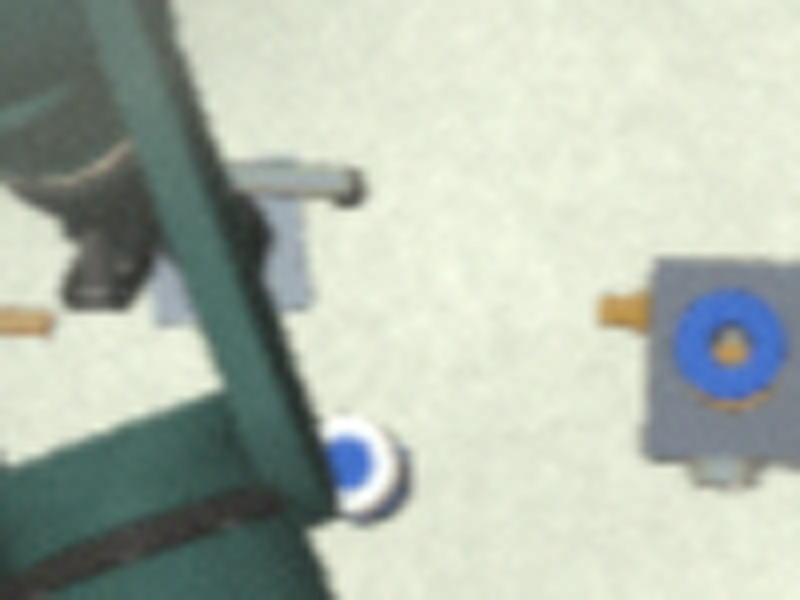

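```bash
python3 look.py side s6 205 125 285 200 8 1.2
python3 - <<'E'
from h import *
f=np.load('/tmp/s6.npy',allow_pickle=True).item(); P=cloud(f)
for v in range(146,158,2): print(v,[ (u,*(P[v,u]*1000).round(0).astype(int).tolist()) for u in range(232,244) if P[v,u,1]<.34])
for v in range(170,184,2): print(v,[ (u,*(P[v,u]*1000).round(0).astype(int).tolist()) for u in range(232,248) if P[v,u,2]>.015])
E
```

```text
7.53 [0.6126 0.296  0.1669] [-0.  -0.6 -1.1] 0.247
146 [(236, 603, 298, 150), (237, 604, 293, 151), (238, 605, 288, 153), (239, 610, 288, 152), (240, 614, 288, 151)]
148 [(236, 603, 297, 143), (237, 603, 291, 145), (238, 608, 292, 144), (239, 606, 283, 147), (240, 612, 285, 145)]
150 [(236, 603, 297, 136), (237, 601, 288, 139), (238, 605, 288, 138), (239, 606, 283, 140), (240, 614, 289, 136)]
152 [(237, 604, 292, 130), (238, 608, 293, 128), (239, 610, 289, 130)]
154 [(237, 604, 292, 122), (238, 606, 289, 123), (239, 608, 286, 124), (240, 619, 297, 117)]
156 [(237, 603, 291, 116), (238, 604, 287, 117), (239, 607, 285, 117), (240, 611, 285, 116)]
170 [(233, 598, 311, 57), (234, 599, 307, 58), (235, 600, 301, 60), (236, 609, 309, 55), (237, 608, 302, 58), (238, 615, 305, 55), (239, 619, 305, 54), (240, 622, 303, 54), (241, 623, 298, 55), (242, 621, 288, 60), (243, 624, 286, 60), (244, 632, 293, 55)]
172 [(233, 590, 298, 56), (234, 594, 299, 55), (235, 592, 288, 59), (236, 597, 290, 57), (237, 598, 284, 60), (238, 603, 286, 57), (239, 604, 281, 59), (240, 611, 285, 56), (241, 612, 281, 5
[... 756 characters left out ...]
38, 596, 276, 40), (239, 600, 276, 39), (240, 603, 273, 40), (241, 607, 273, 38), (242, 612, 275, 36), (243, 618, 277, 34), (244, 622, 278, 33), (245, 629, 281, 29)]
180 [(233, 590, 299, 24), (234, 592, 295, 26), (235, 591, 288, 29), (236, 591, 280, 32), (237, 598, 286, 28), (238, 600, 281, 29), (239, 597, 271, 34), (240, 603, 273, 32), (241, 608, 275, 30), (242, 612, 275, 28), (243, 617, 277, 26), (244, 622, 277, 25), (245, 629, 283, 21)]
182 [(234, 590, 292, 20), (235, 591, 288, 21), (236, 596, 289, 19), (237, 595, 280, 23), (238, 601, 284, 20), (239, 601, 277, 23), (240, 606, 278, 21), (241, 607, 273, 23), (242, 612, 275, 21), (243, 616, 275, 20), (244, 623, 278, 16), (245, 626, 278, 16)]
```

View pics/s6.png

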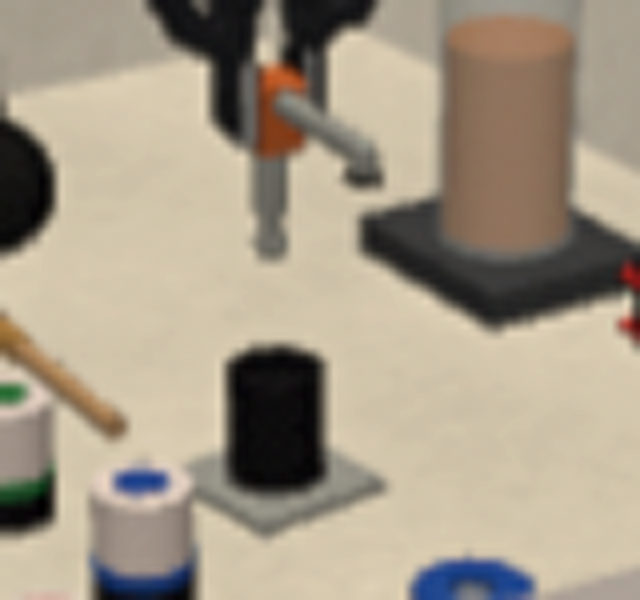

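>>> send_rows(
  steps=[
    [0.1,0,0,0,0],
    [0.1,0,0,0,0],
    [0.1,0,0,0,0],
  ],
)

```text
time_s: 7.78
tool_pos: [0.6136, 0.2965, 0.1691]
eef_rot: [[0.041, 0.999, 0.001], [0.999, -0.041, 0.0], [0.0, 0.001, -1.0]]
wrist_force: [-0.4, 0.4, -1.6]
opening: 0.242
```

```bash
cat >> h.py <<'E'
def cylfit(P,c,z0,z1,r,rad):
    from scipy.optimize import least_squares
    q=P.reshape(-1,3); q=q[~np.isnan(q[:,0])]
    m=(q[:,2]>z0)&(q[:,2]<z1)&(np.hypot(q[:,0]-c[0],q[:,1]-c[1])<rad); q=q[m]
    s=least_squares(lambda p:np.hypot(q[:,0]-p[0],q[:,1]-p[1])-r,c,loss='soft_l1',f_scale=.001)
    return s.x.round(4),len(q),np.sqrt(np.mean(s.fun**2)).round(4)
E
python3 look.py side s7 205 125 285 200 8 1.2
python3 - <<'E'
from h import *
f=np.load('/tmp/s7.npy',allow_pickle=True).item(); P=cloud(f)
print(cylfit(P,[.612,.297],.02,.052,.022,.035))
for a,b in((.118,.132),(.135,.15),(.115,.15)): print(cylfit(P,[.612,.297],a,b,.008,.02))
E
```

```text
7.83 [0.6136 0.2966 0.1691] [ 0.1 -0.4 -0.6] 0.247
(array([0.612 , 0.2954]), 108, np.float64(0.0032))
(array([0.6097, 0.2956]), 16, np.float64(0.0026))
(array([0.6122, 0.2954]), 16, np.float64(0.002))
(array([0.6107, 0.2955]), 33, np.float64(0.0023))
```

>>> send_rows(
  steps=[
    [0.1,0,0.001,0.02,0],
    [0.1,0,0,0.02,0],
    [0.1,0,0,0.015,0],
    [0.1,0,0,0.007,0],
    [0.1,0,0,0.007,0],
  ],
)

```text
time_s: 8.25
tool_pos: [0.6142, 0.2969, 0.0986]
eef_rot: [[0.041, 0.999, -0.001], [0.999, -0.041, -0.0], [-0.0, -0.001, -1.0]]
wrist_force: [-0.3, 0.5, -1.4]
opening: 0.247
```

>>> send_rows(
  steps=[
    [0.1,0,0,0.01,0],
    [0.1,0,0,0.01,0],
    [0.1,0,0,0.01,0],
    [0.1,0,0,0.005,0],
  ],
)

```text
time_s: 8.58
tool_pos: [0.614, 0.2971, 0.0635]
eef_rot: [[0.04, 0.999, -0.001], [0.999, -0.04, -0.0], [-0.0, -0.001, -1.0]]
wrist_force: [-8.3, -3.3, 16.9]
opening: 0.254
```

>>> send_rows(
  steps=[
    [0.1,0,0,-0.002,0],
    [0.1,0,0,0,0],
  ],
)

```text
time_s: 8.75
tool_pos: [0.6147, 0.2974, 0.0667]
eef_rot: [[0.04, 0.999, 0.001], [0.999, -0.04, 0.0], [0.0, 0.001, -1.0]]
wrist_force: [-0.2, -0.4, -0.6]
opening: 0.246
```

>>> send_rows(
  steps=[
    [0.4,0,0,0,0],
    [0.4,0,0,0,0],
    [0.4,0,0,0,0],
    [0.4,0,0,0,0],
  ],
)

```text
time_s: 9.08
tool_pos: [0.6146, 0.2973, 0.0666]
eef_rot: [[0.04, 0.999, 0.0], [0.999, -0.04, 0.0], [0.0, 0.0, -1.0]]
wrist_force: [-0.1, -0.7, 0.2]
opening: 0.395
```

```bash
python3 look.py side s8 205 125 285 200 8 1.2
```

```text
9.13 [0.6145 0.2973 0.0665] [-0.1 -0.7  0.7] 0.395
```

View pics/s8.png

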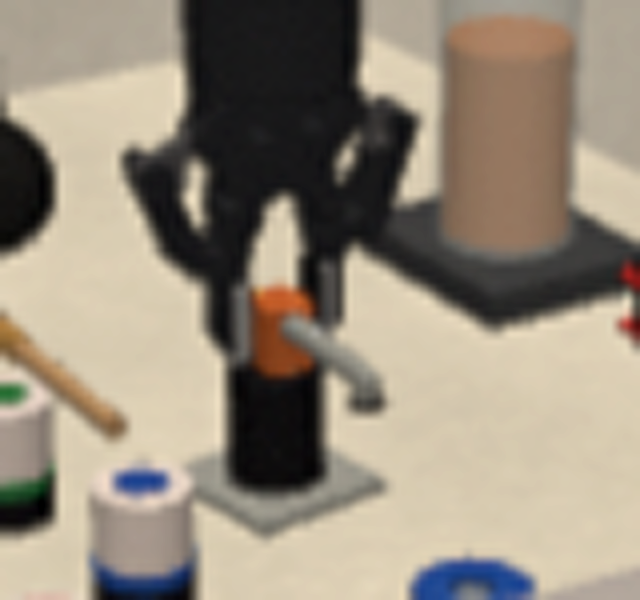

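>>> send_rows(
  steps=[
    [0.4,0,0,-0.015,0],
    [0.5,0,0,-0.03,0],
    [0.5,0,0,-0.03,0],
    [0.5,-0.015,0,-0.025,0],
    [0.5,-0.03,-0.004,0,0],
    [0.5,-0.035,-0.005,0,0],
    [0.5,-0.036,-0.005,0,0],
    [0.5,-0.036,-0.005,0,0],
  ],
)

```text
time_s: 9.8
tool_pos: [0.5889, 0.145, 0.1667]
eef_rot: [[0.039, 0.999, 0.001], [0.999, -0.039, 0.0], [0.0, 0.001, -1.0]]
wrist_force: [1.9, 0.1, 0.3]
opening: 0.499
```

>>> send_rows(
  steps=[
    [0.5,-0.036,-0.005,0,0],
    [0.5,-0.036,-0.005,0,0],
    [0.5,-0.036,-0.005,0,0],
    [0.5,-0.036,-0.005,0,0],
    [0.5,-0.036,-0.005,0,0],
    [0.5,-0.018,-0.001,0,0],
  ],
)

```text
time_s: 10.3
tool_pos: [0.5544, -0.0544, 0.1667]
eef_rot: [[0.043, 0.999, 0.0], [0.999, -0.043, -0.002], [-0.002, 0.0, -1.0]]
wrist_force: [0.5, 0.4, -0.4]
opening: 0.501
```

>>> send_rows(
  steps=[
    [0.5,0,0,0,-7],
    [0.5,0,0,0,-7],
    [0.5,0,0,0,-7],
    [0.5,0,0,0,-7],
    [0.5,0,0,0,-7],
    [0.5,0,0,0,-7],
    [0.5,0,0,0,-7],
    [0.5,0,0,0,-7],
  ],
)

```text
time_s: 10.97
tool_pos: [0.5554, -0.0507, 0.1665]
eef_rot: [[-0.809, 0.587, 0.0], [0.587, 0.809, -0.0], [-0.0, 0.0, -1.0]]
wrist_force: [-0.4, -0.3, -1.0]
opening: 0.501
```

>>> send_rows(
  steps=[
    [0.5,0,0,0,-7],
    [0.5,0,0,0,-7],
    [0.5,0,0,0,-7],
    [0.5,0,0,0,-7],
    [0.5,0,0,0,-6],
    [0.5,0,0,0,0],
    [0.5,0,0,0,0],
  ],
)

```text
time_s: 11.55
tool_pos: [0.5554, -0.0506, 0.1664]
eef_rot: [[-0.999, 0.043, 0.0], [0.043, 0.999, 0.0], [-0.0, 0.0, -1.0]]
wrist_force: [1.0, -0.6, 0.8]
opening: 0.501
```

```bash
python3 - <<'E'
from h import *
plan([.5555,-.0511,.10],87.75)
E
python3 look.py side s9 205 125 335 220 6 1.2
```

```text
t 11.55 pos [ 0.5554 -0.0506  0.1664] yaw_y 87.55 F [ 1.05 -0.62  0.78] op 0.501
delta tool [-0.0001 -0.0005  0.0664] n>= 2 per row [-0.     -0.0002  0.0332]
twist -0.2 rows 0.02857989163525302
11.6 [ 0.5554 -0.0506  0.1664] [-0.6  0.  -0.9] 0.499
```

View pics/s9.png

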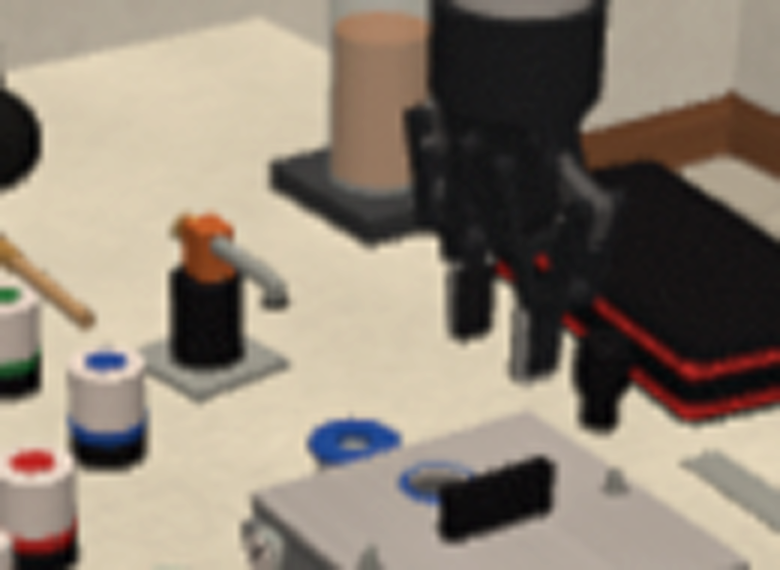

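>>> send_rows(
  steps=[
    [0.5,0,0,0.03,0],
    [0.5,0,0,0.03,0],
    [0.5,0,0,0.015,0],
    [0.5,0,0,0.005,0],
    [0.5,0,0,0,0],
  ],
)

```text
time_s: 12.02
tool_pos: [0.5543, -0.0504, 0.0845]
eef_rot: [[-0.999, 0.041, -0.004], [0.041, 0.999, 0.001], [0.004, 0.001, -1.0]]
wrist_force: [-0.8, -0.1, 0.5]
opening: 0.5
```

>>> send_rows(
  steps=[
    [0.05,0,0,0,0],
    [0.05,0,0,0,0],
    [0.05,0,0,0,0],
    [0.05,0,0,0,0],
    [0.05,0,0,0,0],
    [0.05,0,0,0,0],
  ],
  force=60,
)

```text
time_s: 12.52
tool_pos: [0.5569, -0.051, 0.0887]
eef_rot: [[-0.999, 0.04, 0.004], [0.04, 0.999, -0.001], [-0.004, -0.001, -1.0]]
wrist_force: [0.1, 0.5, 5.8]
opening: 0.123
```

```bash
python3 look.py side s10 235 145 335 220 8 1.2
```

```text
12.57 [ 0.5569 -0.051   0.0887] [-0.3 -0.1  7.3] 0.127
```

View pics/s10.png

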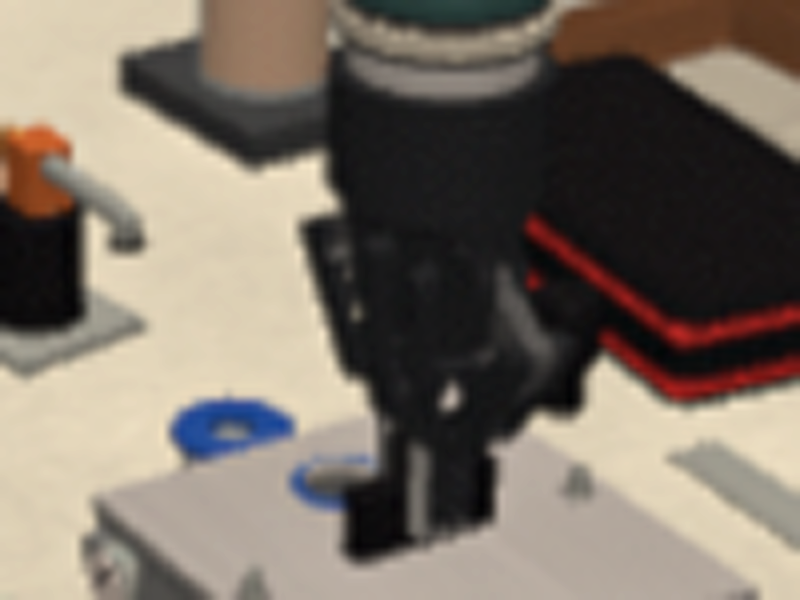

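>>> send_rows(
  steps=[
    [0.05,0,0,-0.003,0],
    [0.05,0,0,0,0],
    [0.05,0,0,-0.003,0],
    [0.05,0,0,-0.005,0],
  ],
)

```text
time_s: 12.9
tool_pos: [0.5545, -0.0504, 0.0959]
eef_rot: [[-0.999, 0.04, -0.003], [0.04, 0.999, 0.001], [0.003, 0.001, -1.0]]
wrist_force: [0.3, -0.3, -2.9]
opening: 0.123
```

>>> send_rows(
  steps=[
    [0.05,0,0,-0.007,0],
    [0.05,0,0,-0.01,0],
    [0.05,0,0,-0.015,0],
    [0.05,0,0,-0.015,0],
    [0.05,0,0,-0.01,0],
    [0.05,0,0,0,0],
  ],
)

```text
time_s: 13.4
tool_pos: [0.5572, -0.051, 0.1583]
eef_rot: [[-0.999, 0.04, 0.007], [0.04, 0.999, -0.001], [-0.007, -0.001, -1.0]]
wrist_force: [0.4, -0.5, -1.9]
opening: 0.13
```

```bash
python3 look.py side s11 225 125 345 215 6 1.2;  python3 - <<'E'
from h import *
plan([.522,-.314,.15],87.75)
f=np.load('/tmp/top.npy',allow_pickle=True).item()
m=(f['frame'].max(-1)<60).astype(np.uint8);m[:,:322]=0;m[:,390:]=0;m[:160]=0;m[225:]=0
c=max(cv2.findContours(m,0,2)[0],key=cv2.contourArea);r=cv2.minAreaRect(c);print(r,onplane(cv2.boxPoints(r),.002,f)[:,:2].round(3),onplane([r[0]],.002,f))
E
```

```text
13.45 [ 0.5565 -0.0508  0.1565] [-0.5  0.5 -2.8] 0.126
t 13.45 pos [ 0.5565 -0.0508  0.1565] yaw_y 87.7 F [-0.48  0.51 -2.78] op 0.126
delta tool [ 0.0239 -0.2644  0.0065] n>= 7 per row [ 0.0034 -0.0378  0.0009]
twist -0.05 rows 0.006924921196088408
((354.69921875, 191.87242126464844), (53.33732604980469, 56.637847900390625), 83.92753601074219) [[ 0.606 -0.204]
 [ 0.629 -0.405]
 [ 0.44  -0.421]
 [ 0.418 -0.223]] [[ 0.52246572 -0.31313579  0.002     ]]
```

View pics/s11.png

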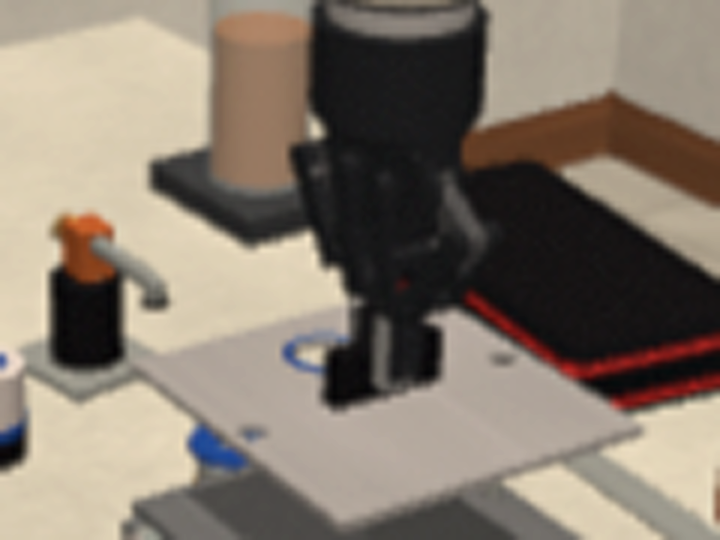

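>>> send_rows(
  steps=[
    [0.05,0.002,-0.015,0,0],
    [0.05,0.003,-0.036,0,0],
    [0.05,0.003,-0.04,0,0],
    [0.05,0.003,-0.04,0,0],
    [0.05,0.003,-0.04,0,0],
    [0.05,0.003,-0.04,0,0],
    [0.05,0.003,-0.036,0,0],
    [0.05,0.003,-0.016,0,0],
  ],
)

```text
time_s: 14.12
tool_pos: [0.5202, -0.317, 0.1526]
eef_rot: [[-0.999, 0.044, -0.002], [0.044, 0.999, -0.001], [0.002, -0.001, -1.0]]
wrist_force: [0.8, -0.6, -3.3]
opening: 0.124
```

>>> send_rows(
  steps=[
    [0.05,0,0,0.01,0],
    [0.05,0,0,0.03,0],
    [0.05,0,0,0.03,0],
    [0.05,0,0,0.03,0],
    [0.05,0,0,0.02,0],
    [0.05,0,0,0.01,0],
    [0.05,0,0,0,0],
    [0.05,0,0,0,0],
  ],
)

```text
time_s: 14.78
tool_pos: [0.522, -0.3116, 0.024]
eef_rot: [[-0.999, 0.039, -0.001], [0.039, 0.999, 0.001], [0.001, 0.001, -1.0]]
wrist_force: [0.3, 0.3, -2.3]
opening: 0.124
```

```bash
python3 -c "
from h import *
plan([.523,-.313,.0152],87.75)"
```

```text
t 14.78 pos [ 0.522  -0.3116  0.024 ] yaw_y 87.75 F [ 0.29  0.29 -2.26] op 0.124
delta tool [-0.0011 -0.0014  0.0088] n>= 1 per row [-0.0011 -0.0014  0.0088]
twist 0.0 rows 5.245746354081399e-05
```

>>> send_rows(
  steps=[
    [0.05,0,0,0.005,0],
    [0.05,0,0,0.003,0],
    [0.05,0,0,0.001,0],
    [0.05,0,0,0,0],
  ],
)

```text
time_s: 15.12
tool_pos: [0.5221, -0.3126, 0.0159]
eef_rot: [[-0.999, 0.04, 0.001], [0.04, 0.999, -0.0], [-0.001, -0.0, -1.0]]
wrist_force: [-0.3, 0.0, -2.8]
opening: 0.125
```

>>> send_rows(
  steps=[
    [0.05,0,0,0.0015,0],
    [0.05,0,0,0.001,0],
    [0.05,0,0,0,0],
  ],
)

```text
time_s: 15.37
tool_pos: [0.5225, -0.3129, 0.0147]
eef_rot: [[-0.999, 0.04, 0.002], [0.04, 0.999, -0.001], [-0.002, -0.001, -1.0]]
wrist_force: [-2.5, 1.5, 4.6]
opening: 0.129
```

>>> send_rows(
  steps=[
    [0.4,0,0,0,0],
    [0.4,0,0,0,0],
    [0.4,0,0,0,0],
    [0.4,0,0,-0.01,0],
    [0.5,0,0,-0.03,0],
    [0.8,0,0,-0.035,0],
    [0.8,0,0,-0.04,0],
    [0.8,0,0,-0.04,0],
  ],
)

```text
time_s: 16.03
tool_pos: [0.5214, -0.3122, 0.1695]
eef_rot: [[-0.999, 0.04, -0.001], [0.04, 0.999, 0.001], [0.001, 0.001, -1.0]]
wrist_force: [0.1, -0.4, 0.0]
opening: 0.801
```

>>> send_rows(
  steps=[
    [0.8,0,0.03,-0.01,0],
    [0.8,0,0.04,0,0],
    [0.8,0,0.04,0,0],
    [0.8,0,0.04,0,0],
  ],
)

```text
time_s: 16.37
tool_pos: [0.528, -0.1615, 0.1793]
eef_rot: [[-0.999, 0.042, 0.002], [0.042, 0.999, -0.001], [-0.002, -0.001, -1.0]]
wrist_force: [0.8, 0.2, 0.2]
opening: 0.801
```

```bash
cat > pots.py <<'E'
from h import *
import sys
f=robot.grab_frame('top'); np.save('/tmp/pt.npy',f,allow_pickle=True)
print(robot.get_obs()['time_s'])
hsv=cv2.cvtColor(f['frame'],cv2.COLOR_BGR2HSV)
rng={'red':[(0,8),(172,180)],'yellow':[(20,32)],'green':[(50,80)],'blue':[(105,125)]}
# pot lid: coloured dot on top at z=.058 ; white body
for n,rs in rng.items():
    m=np.zeros(hsv.shape[:2],bool)
    for a,b in rs: m|=(hsv[...,0]>=a)&(hsv[...,0]<=b)
    m&=(hsv[...,1]>110)&(hsv[...,2]>50); 
    for d in cv2.connectedComponentsWithStats(m.astype(np.uint8))[2:]: pass
    k,l,s,c=cv2.connectedComponentsWithStats(m.astype(np.uint8))
    for i in range(1,k):
        if 18<s[i,4]<90 and s[i,2]<12 and s[i,3]<12:
            w=(l==i)*hsv[...,1].astype(float); v,u=np.nonzero(l==i); ww=w[v,u]
            uv=[(u*ww).sum()/ww.sum(),(v*ww).sum()/ww.sum()]
            X=onplane([uv],.058,f)[0]; 
            if .1<X[0]<.8 and abs(X[1])<.5: print(n,s[i],X.round(4))
overlay(f,[],(150,145,320,240),4,'pt'+(sys.argv[1] if len(sys.argv)>1 else ''),2)
E
python3 pots.py 1;python3 look.py side s12 235 165 405 290 4 1.2
```

```text
16.4167
red [217 216   7   6  29] [0.4225 0.1572 0.058 ]
yellow [186 216   6   7  31] [0.4196 0.2641 0.058 ]
green [165 193   5   5  21] [0.5008 0.3392 0.058 ]
blue [195 190   6   6  27] [0.5101 0.234  0.058 ]
16.47 [ 0.5282 -0.1573  0.1791] [-0.4  0.   0.1] 0.797
```

View pics/pt1.png

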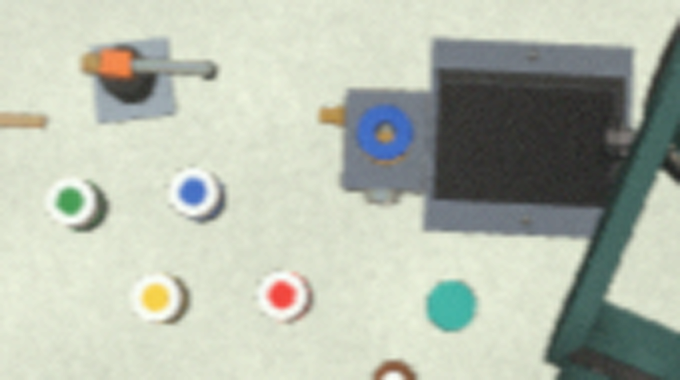

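View pics/s12.png

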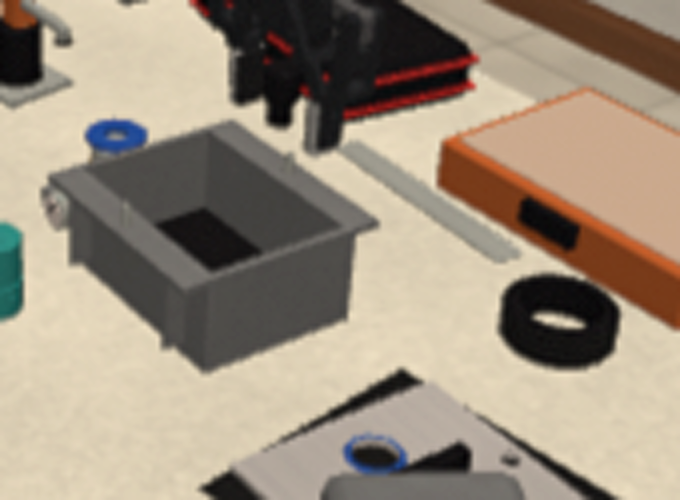

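>>> send_rows(
  steps=[
    [0.8,0.0132,0.0344,0,0],
    [0.8,0.0132,0.0344,0,0],
    [0.8,0.0132,0.0344,0,0],
    [0.8,0.0132,0.0344,0,0],
    [0.8,0.0132,0.0344,0,0],
    [0.8,0.0132,0.0344,0,0],
    [0.8,0.0132,0.0344,0,0],
    [0.8,0.0132,0.0344,0,0],
  ],
)

```text
time_s: 17.13
tool_pos: [0.4331, 0.1175, 0.1786]
eef_rot: [[-0.999, 0.041, 0.002], [0.041, 0.999, -0.0], [-0.002, -0.0, -1.0]]
wrist_force: [0.6, 0.1, 0.7]
opening: 0.801
```

>>> send_rows(
  steps=[
    [0.8,0.0129,0.0347,0.01,0],
    [0.8,0,0,0.03,0],
    [0.8,0,0,0.03,0],
    [0.8,0,0,0,0],
    [0.8,0,0,0,0],
    [0.8,0,0,0,0],
  ],
)

```text
time_s: 17.63
tool_pos: [0.4232, 0.1514, 0.1096]
eef_rot: [[-0.999, 0.041, 0.002], [0.041, 0.999, 0.0], [-0.002, 0.001, -1.0]]
wrist_force: [0.3, -0.1, -0.2]
opening: 0.801
```

```bash
python3 -c "
from h import *
plan([.4225,.1572,.022],87.75)"
```

```text
t 17.63 pos [0.4232 0.1514 0.1096] yaw_y 87.64 F [ 0.31 -0.15 -0.18] op 0.801
delta tool [0.0011 0.0057 0.0876] n>= 3 per row [0.0004 0.0019 0.0292]
twist -0.11 rows 0.015405538421675894
```

>>> send_rows(
  steps=[
    [0.8,0.001,0.0057,0.01,0],
    [0.8,0,0,0.03,0],
    [0.8,0,0,0.03,0],
    [0.8,0,0,0.017,0],
    [0.8,0,0,0,0],
    [0.4,0,0,0,0],
    [0.4,0,0,0,0],
    [0.4,0,0,0,0],
  ],
  force=40,
)

```text
time_s: 18.3
tool_pos: [0.4233, 0.158, 0.0232]
eef_rot: [[-0.999, 0.04, 0.005], [0.04, 0.999, 0.001], [-0.005, 0.001, -1.0]]
wrist_force: [0.1, -0.3, -1.2]
opening: 0.501
```

>>> send_rows(
  steps=[
    [0.4,0,0,0,0],
    [0.4,0,0,-0.01,0],
    [0.4,0,0,-0.03,0],
    [0.4,0,0,-0.03,0],
    [0.4,0,0,-0.03,0],
    [0.4,0,0,-0.02,0],
  ],
)

```text
time_s: 18.8
tool_pos: [0.4221, 0.1579, 0.1449]
eef_rot: [[-0.999, 0.04, 0.005], [0.04, 0.999, 0.001], [-0.005, 0.002, -1.0]]
wrist_force: [0.7, 0.3, -2.1]
opening: 0.504
```

```bash
python3 -c "
from h import *
plan([.5261,-.086,.145],87.75)"; python3 look.py side s13 185 125 315 220 6 1.2
```

```text
t 18.8 pos [0.4221 0.1579 0.1449] yaw_y 87.71 F [ 0.73  0.35 -2.07] op 0.504
delta tool [-1.137e-01 -2.395e-01  1.000e-04] n>= 7 per row [-0.0162 -0.0342  0.    ]
twist -0.04 rows 0.006223865487369571
18.85 [0.4243 0.1584 0.1489] [1.6 0.5 1.8] 0.499
```

View pics/s13.png

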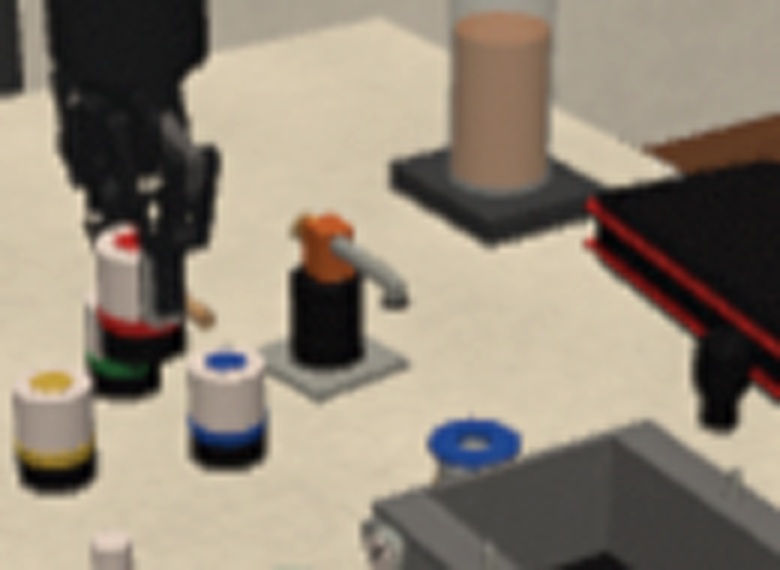

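>>> send_rows(
  steps=[
    [0.4,-0.01,-0.02,0,0],
    [0.4,-0.016,-0.033,0,0],
    [0.4,-0.016,-0.034,0,0],
    [0.4,-0.016,-0.034,0,0],
    [0.4,-0.016,-0.034,0,0],
    [0.4,-0.016,-0.034,0,0],
    [0.4,-0.014,-0.031,0,0],
    [0.4,-0.01,-0.02,0,0],
  ],
)

```text
time_s: 19.52
tool_pos: [0.5258, -0.09, 0.1407]
eef_rot: [[-0.999, 0.043, 0.0], [0.043, 0.999, -0.001], [-0.0, -0.001, -1.0]]
wrist_force: [0.6, 1.1, -1.7]
opening: 0.503
```

>>> send_rows(
  steps=[
    [0.4,0,0,0,0],
    [0.4,0,0,0,0],
    [0.4,0,0,0,0],
    [0.4,0,0,0,0],
  ],
)

```text
time_s: 19.85
tool_pos: [0.5249, -0.0857, 0.1407]
eef_rot: [[-0.999, 0.039, -0.001], [0.039, 0.999, 0.001], [0.001, 0.001, -1.0]]
wrist_force: [-0.3, 0.1, -1.8]
opening: 0.505
```

```bash
python3 -c "
from h import *
plan([.5261,-.086,.032],87.75)"
```

```text
t 19.85 pos [ 0.5249 -0.0857  0.1407] yaw_y 87.77 F [-0.27  0.13 -1.84] op 0.505
delta tool [-0.0013 -0.0003  0.1087] n>= 3 per row [-0.0004 -0.0001  0.0362]
twist 0.02 rows 0.003032400775618697
```

>>> send_rows(
  steps=[
    [0.4,-0.001,0,0.015,0],
    [0.4,0,0,0.025,0],
    [0.4,0,0,0.025,0],
    [0.4,0,0,0.025,0],
    [0.4,0,0,0.015,0],
    [0.4,0,0,0,0],
    [0.4,0,0,0.002,0],
  ],
)

```text
time_s: 20.43
tool_pos: [0.5262, -0.0858, 0.0339]
eef_rot: [[-0.999, 0.038, -0.0], [0.038, 0.999, 0.0], [0.0, 0.0, -1.0]]
wrist_force: [-0.3, 0.6, -0.8]
opening: 0.503
```

>>> send_rows(
  steps=[
    [0.4,0,0,0.002,0],
    [0.4,0,0,0.001,0],
  ],
)

```text
time_s: 20.6
tool_pos: [0.5273, -0.0867, 0.0322]
eef_rot: [[-0.999, 0.039, 0.003], [0.039, 0.999, -0.001], [-0.003, -0.001, -1.0]]
wrist_force: [0.5, -0.1, -1.2]
opening: 0.5
```

>>> send_rows(
  steps=[
    [0.4,0,0,0.001,0],
    [0.4,0,0,0,0],
  ],
)

```text
time_s: 20.77
tool_pos: [0.5274, -0.0869, 0.0314]
eef_rot: [[-0.999, 0.04, 0.003], [0.04, 0.999, -0.0], [-0.003, -0.0, -1.0]]
wrist_force: [-0.2, 0.1, 2.1]
opening: 0.509
```

>>> send_rows(
  steps=[
    [0.58,0,0,0,0],
    [0.6,0,0,0,0],
    [0.6,0,0,-0.005,0],
    [0.6,0,0,-0.02,0],
    [0.6,0,0,-0.03,0],
    [0.6,0,0,-0.035,0],
    [0.7,0,0.015,-0.03,0],
    [0.8,0,0.03,0,0],
  ],
)

```text
time_s: 21.43
tool_pos: [0.5327, -0.0452, 0.1588]
eef_rot: [[-0.999, 0.045, 0.016], [0.045, 0.999, -0.005], [-0.016, -0.004, -1.0]]
wrist_force: [1.9, -0.9, 1.6]
opening: 0.794
```

```bash
python3 pots.py 2; python3 -c "
from h import *
plan([.5101,.234,.13],87.75)"; python3 look.py side s14 185 125 315 220 6 1.2
```

```text
21.4833
yellow [186 216   6   7  31] [0.4196 0.2641 0.058 ]
green [165 193   5   5  21] [0.5008 0.3392 0.058 ]
blue [195 190   6   6  27] [0.5101 0.234  0.058 ]
t 21.48 pos [ 0.5313 -0.0379  0.1558] yaw_y 87.76 F [-0.3   3.81 -0.84] op 0.802
delta tool [0.0321 0.2708 0.0263] n>= 8 per row [0.004  0.0338 0.0033]
twist 0.01 rows 0.0012546209448191163
21.53 [ 0.5299 -0.0397  0.1532] [ 0.3 -0.5 -0.5] 0.801
```

View pics/pt2.png

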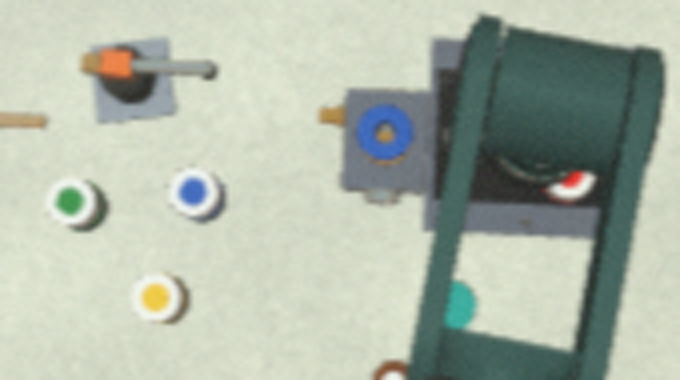

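View pics/s14.png

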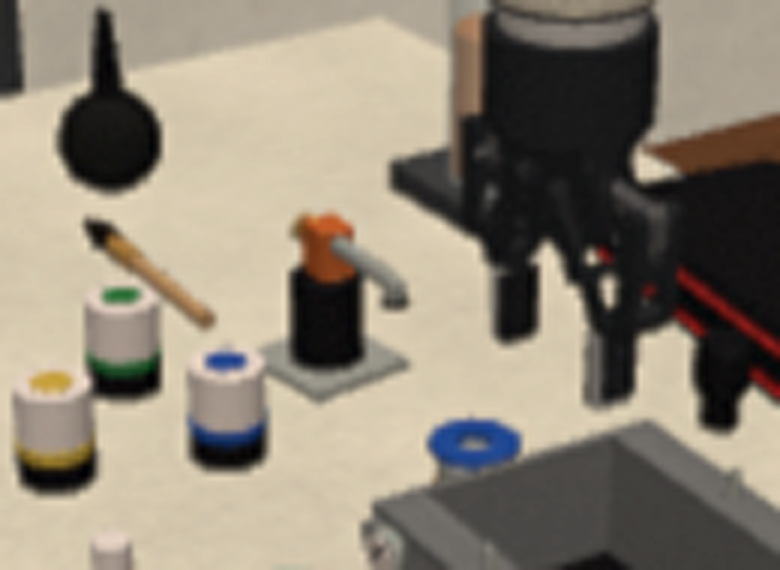

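>>> send_rows(
  steps=[
    [0.8,0.0038,0.0341,0,0],
    [0.8,0.0038,0.0341,0,0],
    [0.8,0.0038,0.0341,0,0],
    [0.8,0.0038,0.0341,0,0],
    [0.8,0.0038,0.0341,0,0],
    [0.8,0.0038,0.0341,0,0],
    [0.8,0.0038,0.0341,0,0],
    [0.8,0.0038,0.0341,0,0],
  ],
)

```text
time_s: 22.2
tool_pos: [0.5086, 0.2327, 0.1495]
eef_rot: [[-0.999, 0.041, -0.0], [0.041, 0.999, -0.001], [0.0, -0.001, -1.0]]
wrist_force: [0.3, -0.5, -0.4]
opening: 0.8
```

>>> send_rows(
  steps=[
    [0.8,0,0,0.015,0],
    [0.8,0,0,0.02,0],
    [0.8,0,0,0,0],
    [0.8,0,0,0,0],
    [0.8,0,0,0,0],
  ],
)

```text
time_s: 22.62
tool_pos: [0.5092, 0.2313, 0.1153]
eef_rot: [[-0.999, 0.041, 0.0], [0.041, 0.999, -0.0], [-0.0, -0.0, -1.0]]
wrist_force: [0.1, -0.0, 0.5]
opening: 0.805
```

```bash
python3 -c "
from h import *
plan([.5101,.234,.022],87.75)"
```

```text
t 22.62 pos [0.5092 0.2313 0.1153] yaw_y 87.65 F [ 0.11 -0.    0.55] op 0.805
delta tool [-0.0007  0.0028  0.0933] n>= 3 per row [-0.0002  0.0009  0.0311]
twist -0.1 rows 0.013958201620224072
```

>>> send_rows(
  steps=[
    [0.8,-0.0007,0.0028,0.01,0],
    [0.8,0,0,0.03,0],
    [0.8,0,0,0.03,0],
    [0.8,0,0,0.023,0],
    [0.8,0,0,0,0],
    [0.4,0,0,0,0],
    [0.4,0,0,0,0],
    [0.4,0,0,0,0],
  ],
)

```text
time_s: 23.28
tool_pos: [0.5116, 0.2352, 0.0245]
eef_rot: [[-0.999, 0.04, 0.005], [0.04, 0.999, 0.002], [-0.005, 0.002, -1.0]]
wrist_force: [-0.1, 0.6, -1.0]
opening: 0.503
```

>>> send_rows(
  steps=[
    [0.4,0,0,0,0],
    [0.4,0,0,-0.01,0],
    [0.4,0,0,-0.03,0],
    [0.4,0,0,-0.03,0],
    [0.4,0,0,-0.03,0],
    [0.4,0,0,-0.02,0],
    [0.4,0,0,0,0],
    [0.4,0,0,0,0],
  ],
)

```text
time_s: 23.95
tool_pos: [0.5106, 0.2351, 0.1444]
eef_rot: [[-0.999, 0.04, 0.005], [0.04, 0.999, 0.002], [-0.005, 0.002, -1.0]]
wrist_force: [-0.2, 1.2, -2.3]
opening: 0.503
```

```bash
python3 -c "
from h import *
plan([.5821,-.0882,.142],87.75)"
```

```text
t 23.95 pos [0.5106 0.2351 0.1444] yaw_y 87.71 F [-0.19  1.18 -2.32] op 0.503
delta tool [-0.0843 -0.3202  0.0022] n>= 9 per row [-0.0094 -0.0356  0.0002]
twist -0.04 rows 0.0060733213478724665
```

>>> send_rows(
  steps=[
    [0.4,-0.005,-0.02,0,0],
    [0.4,-0.009,-0.035,0,0],
    [0.4,-0.009,-0.035,0,0],
    [0.4,-0.009,-0.035,0,0],
    [0.4,-0.009,-0.035,0,0],
    [0.4,-0.009,-0.035,0,0],
    [0.4,-0.009,-0.035,0,0],
    [0.4,-0.009,-0.035,0,0],
  ],
)

```text
time_s: 24.62
tool_pos: [0.5656, -0.0343, 0.1394]
eef_rot: [[-0.999, 0.04, -0.004], [0.04, 0.999, 0.001], [0.004, 0.001, -1.0]]
wrist_force: [0.6, -0.2, -1.4]
opening: 0.507
```

>>> send_rows(
  steps=[
    [0.4,-0.009,-0.035,0,0],
    [0.4,-0.007,-0.02,0,0],
    [0.4,0,0,0,0],
    [0.4,0,0,0,0],
    [0.4,0,0,0,0],
    [0.4,0,0,0,0],
  ],
)

```text
time_s: 25.12
tool_pos: [0.58, -0.0871, 0.1407]
eef_rot: [[-0.999, 0.039, -0.002], [0.039, 0.999, 0.001], [0.002, 0.001, -1.0]]
wrist_force: [-0.2, -0.8, -1.2]
opening: 0.506
```

```bash
python3 -c "
from h import *
plan([.5821,-.0882,.032],87.75)"
```

```text
t 25.12 pos [ 0.58   -0.0871  0.1407] yaw_y 87.78 F [-0.21 -0.79 -1.24] op 0.506
delta tool [-0.0024 -0.0011  0.1087] n>= 3 per row [-0.0008 -0.0004  0.0362]
twist 0.03 rows 0.004492437991878363
```

>>> send_rows(
  steps=[
    [0.4,-0.002,-0.001,0.015,0],
    [0.4,0,0,0.025,0],
    [0.4,0,0,0.025,0],
    [0.4,0,0,0.025,0],
    [0.4,0,0,0.013,0],
    [0.4,0,0,0,0],
    [0.4,0,0,0.002,0],
  ],
)

```text
time_s: 25.7
tool_pos: [0.5826, -0.0887, 0.0369]
eef_rot: [[-0.999, 0.039, -0.0], [0.039, 0.999, 0.0], [0.0, 0.0, -1.0]]
wrist_force: [0.9, 0.1, -0.9]
opening: 0.508
```

>>> send_rows(
  steps=[
    [0.4,0,0,0.002,0],
    [0.4,0,0,0.001,0],
    [0.4,0,0,0,0],
  ],
)

```text
time_s: 25.95
tool_pos: [0.5837, -0.0897, 0.0354]
eef_rot: [[-0.999, 0.04, 0.003], [0.04, 0.999, -0.001], [-0.003, -0.001, -1.0]]
wrist_force: [-0.5, -0.2, -0.8]
opening: 0.508
```

>>> send_rows(
  steps=[
    [0.4,0,0.001,0.0015,0],
    [0.4,0,0,0.0015,0],
    [0.4,0,0,0,0],
  ],
)

```text
time_s: 26.2
tool_pos: [0.5834, -0.0886, 0.0321]
eef_rot: [[-0.999, 0.04, 0.002], [0.04, 0.999, -0.0], [-0.002, -0.0, -1.0]]
wrist_force: [-0.7, 0.9, 2.3]
opening: 0.502
```

Contact; release and go back for yellow.

>>> send_rows(
  steps=[
    [0.58,0,0,0,0],
    [0.6,0,0,0,0],
    [0.6,0,0,-0.005,0],
    [0.6,0,0,-0.02,0],
    [0.6,0,0,-0.03,0],
    [0.6,0,0,-0.035,0],
    [0.7,0,0.015,-0.03,0],
    [0.8,0,0.03,0,0],
  ],
)

```text
time_s: 26.87
tool_pos: [0.5885, -0.0473, 0.1596]
eef_rot: [[-0.999, 0.045, 0.014], [0.045, 0.999, -0.006], [-0.015, -0.005, -1.0]]
wrist_force: [1.2, 0.4, 1.5]
opening: 0.796
```

```bash
python3 pots.py 3; python3 -c "
from h import *
plan([.4196,.2641,.13],87.75)"; python3 look.py side s15 185 125 315 220 6 1.2
```

```text
26.9167
red [289 185   6   7  34] [ 0.5285 -0.086   0.058 ]
yellow [186 216   6   7  31] [0.4196 0.2641 0.058 ]
green [169 204   5   5  21] [0.4634 0.3245 0.058 ]
blue [290 170   6   5  25] [ 0.5833 -0.0886  0.058 ]
t 26.92 pos [ 0.5872 -0.0395  0.1565] yaw_y 87.78 F [-0.2   3.08  1.03] op 0.8
delta tool [0.1796 0.2967 0.0256] n>= 8 per row [0.0224 0.0371 0.0032]
twist 0.03 rows 0.003912146272432758
26.97 [ 0.5858 -0.0413  0.1538] [-0.5 -0.4 -0.1] 0.796
```

View pics/pt3.png

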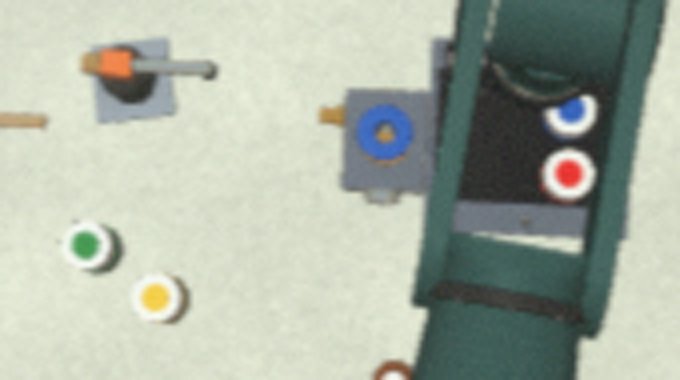

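>>> send_rows(
  steps=[
    [0.7,0.0198,0.0332,0,0],
    [0.7,0.0198,0.0332,0,0],
    [0.7,0.0198,0.0332,0,0],
    [0.7,0.0198,0.0332,0,0],
    [0.7,0.0198,0.0332,0,0],
    [0.7,0.0198,0.0332,0,0],
    [0.7,0.0198,0.0332,0,0],
    [0.7,0.0198,0.0332,0,0],
  ],
)

```text
time_s: 27.63
tool_pos: [0.4357, 0.2284, 0.1501]
eef_rot: [[-0.999, 0.041, -0.001], [0.041, 0.999, -0.002], [0.0, -0.002, -1.0]]
wrist_force: [0.6, -0.3, -0.4]
opening: 0.699
```

>>> send_rows(
  steps=[
    [0.7,0.0195,0.033,0.015,0],
    [0.7,0,0,0.02,0],
    [0.7,0,0,0,0],
    [0.7,0,0,0,0],
    [0.7,0,0,0,0],
    [0.7,0,0,0,0],
  ],
)

```text
time_s: 28.13
tool_pos: [0.4201, 0.261, 0.1169]
eef_rot: [[-0.999, 0.042, 0.002], [0.042, 0.999, 0.0], [-0.002, 0.0, -1.0]]
wrist_force: [-0.1, 0.6, 0.1]
opening: 0.701
```

```bash
python3 -c "
from h import *
plan([.4196,.2641,.022],87.75)"
```

```text
t 28.13 pos [0.4201 0.261  0.1169] yaw_y 87.58 F [-0.08  0.63  0.14] op 0.701
delta tool [0.0008 0.003  0.0949] n>= 3 per row [0.0003 0.001  0.0316]
twist -0.17 rows 0.024421327167434375
```

>>> send_rows(
  steps=[
    [0.7,0.0008,0.003,0.01,0],
    [0.7,0,0,0.03,0],
    [0.7,0,0,0.03,0],
    [0.7,0,0,0.024,0],
    [0.7,0,0,0,0],
    [0.4,0,0,0,0],
    [0.4,0,0,0,0],
    [0.4,0,0,0,0],
  ],
)

```text
time_s: 28.8
tool_pos: [0.4197, 0.2655, 0.0239]
eef_rot: [[-0.999, 0.041, 0.004], [0.041, 0.999, 0.002], [-0.004, 0.002, -1.0]]
wrist_force: [0.5, -0.4, -1.6]
opening: 0.507
```

>>> send_rows(
  steps=[
    [0.4,0,0,0,0],
    [0.4,0,0,-0.01,0],
    [0.4,0,0,-0.03,0],
    [0.4,0,0,-0.03,0],
    [0.4,0,0,-0.03,0],
    [0.4,0,0,-0.02,0],
    [0.4,0,0,0,0],
    [0.4,0,0,0,0],
  ],
)

```text
time_s: 29.47
tool_pos: [0.4191, 0.2655, 0.1444]
eef_rot: [[-0.999, 0.04, 0.005], [0.04, 0.999, 0.002], [-0.005, 0.003, -1.0]]
wrist_force: [-0.1, -0.5, -1.8]
opening: 0.499
```

```bash
python3 -c "
from h import *
plan([.5289,-.0140,.142],87.75)"
```

```text
t 29.47 pos [0.4191 0.2655 0.1444] yaw_y 87.71 F [-0.06 -0.55 -1.78] op 0.499
delta tool [-0.1209 -0.2749  0.0023] n>= 8 per row [-0.0151 -0.0344  0.0003]
twist -0.04 rows 0.006104299484849768
```

>>> send_rows(
  steps=[
    [0.4,-0.008,-0.018,0,0],
    [0.4,-0.015,-0.034,0,0],
    [0.4,-0.015,-0.034,0,0],
    [0.4,-0.015,-0.034,0,0],
    [0.4,-0.015,-0.034,0,0],
    [0.4,-0.015,-0.034,0,0],
    [0.4,-0.015,-0.034,0,0],
    [0.4,-0.015,-0.034,0,0],
  ],
)

```text
time_s: 30.13
tool_pos: [0.5197, 0.003, 0.1397]
eef_rot: [[-0.999, 0.04, -0.004], [0.04, 0.999, 0.001], [0.004, 0.0, -1.0]]
wrist_force: [0.3, 0.7, -0.8]
opening: 0.507
```

>>> send_rows(
  steps=[
    [0.4,-0.009,-0.0195,0,0],
    [0.4,0,0,0,0],
    [0.4,0,0,0,0],
    [0.4,0,0,0,0],
    [0.4,0,0,0,0],
  ],
)

```text
time_s: 30.55
tool_pos: [0.528, -0.0141, 0.1409]
eef_rot: [[-0.999, 0.039, -0.002], [0.039, 0.999, 0.001], [0.002, 0.001, -1.0]]
wrist_force: [0.1, 0.3, -1.7]
opening: 0.504
```

```bash
python3 -c "
from h import *
plan([.5289,-.0140,.032],87.75)"
```

```text
t 30.55 pos [ 0.528  -0.0141  0.1409] yaw_y 87.78 F [ 0.05  0.33 -1.69] op 0.504
delta tool [-0.0011  0.      0.1089] n>= 3 per row [-0.0004  0.      0.0363]
twist 0.03 rows 0.004313482066787004
```

>>> send_rows(
  steps=[
    [0.4,0,0,0.015,0],
    [0.4,0,0,0.025,0],
    [0.4,0,0,0.025,0],
    [0.4,0,0,0.025,0],
    [0.4,0,0,0.014,0],
    [0.4,0,0,0.001,0],
    [0.4,0,0,0.001,0],
  ],
)

```text
time_s: 31.13
tool_pos: [0.5283, -0.0141, 0.0354]
eef_rot: [[-0.999, 0.038, -0.001], [0.038, 0.999, 0.0], [0.001, 0.0, -1.0]]
wrist_force: [-0.0, -0.8, -1.1]
opening: 0.504
```

>>> send_rows(
  steps=[
    [0.4,0,0,0.0015,0],
    [0.4,0,0,0.0015,0],
    [0.4,0,0,0,0],
  ],
)

```text
time_s: 31.38
tool_pos: [0.5295, -0.0151, 0.0338]
eef_rot: [[-0.999, 0.04, 0.002], [0.04, 0.999, -0.0], [-0.002, -0.0, -1.0]]
wrist_force: [-0.1, -0.7, -2.3]
opening: 0.507
```

>>> send_rows(
  steps=[
    [0.4,0,0,0.0015,0],
    [0.4,0,0,0.0005,0],
    [0.4,0,0,0,0],
  ],
)

```text
time_s: 31.63
tool_pos: [0.5294, -0.0153, 0.0315]
eef_rot: [[-0.999, 0.04, 0.001], [0.04, 0.999, 0.0], [-0.001, 0.0, -1.0]]
wrist_force: [-0.4, -0.3, 1.2]
opening: 0.504
```

>>> send_rows(
  steps=[
    [0.58,0,0,0,0],
    [0.6,0,0,0,0],
    [0.6,0,0,-0.005,0],
    [0.6,0,0,-0.02,0],
    [0.6,0,0,-0.03,0],
    [0.6,0,0,-0.035,0],
    [0.7,0,0.015,-0.03,0],
    [0.7,0,0.03,0,0],
  ],
)

```text
time_s: 32.3
tool_pos: [0.5349, 0.0283, 0.1592]
eef_rot: [[-0.999, 0.044, 0.014], [0.044, 0.999, -0.001], [-0.014, -0.0, -1.0]]
wrist_force: [1.0, -0.5, 0.7]
opening: 0.699
```

```bash
python3 pots.py 4; python3 look.py side s16 185 125 315 220 6 1.2;python3 -c "
from h import *
plan([.4634,.3245,.15],87.75)"
```

```text
32.35
red [289 185   6   7  34] [ 0.5285 -0.086   0.058 ]
yellow [268 185   7   5  27] [ 0.5302 -0.0156  0.058 ]
green [169 204   5   5  21] [0.4633 0.3246 0.058 ]
blue [290 170   6   5  26] [ 0.5835 -0.0884  0.058 ]
32.4 [0.5319 0.0333 0.1536] [-0.4 -0.5 -0.6] 0.7
t 32.4 pos [0.5319 0.0333 0.1536] yaw_y 87.91 F [-0.39 -0.54 -0.58] op 0.7
delta tool [0.0791 0.2885 0.0042] n>= 8 per row [0.0099 0.0361 0.0005]
twist 0.16 rows 0.022656402467992196
```

View pics/pt4.png

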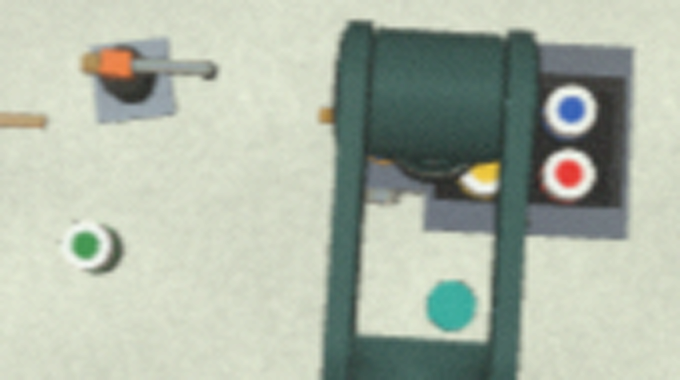

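View pics/s16.png

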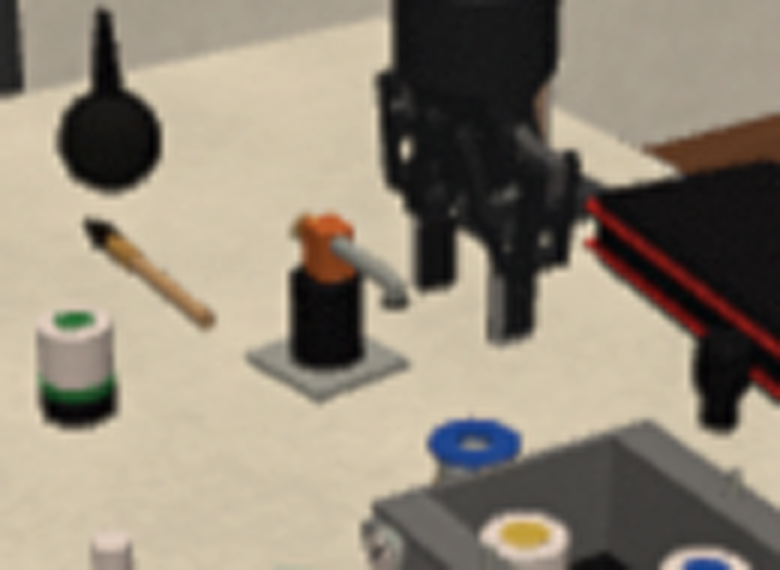

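>>> send_rows(
  steps=[
    [0.7,0.0089,0.0322,0,0],
    [0.7,0.0089,0.0322,0,0],
    [0.7,0.0089,0.0322,0,0],
    [0.7,0.0089,0.0322,0,0],
    [0.7,0.0089,0.0322,0,0],
    [0.7,0.0089,0.0322,0,0],
    [0.7,0.0089,0.0322,0,0],
    [0.7,0.0089,0.0322,0,0],
  ],
)

```text
time_s: 33.07
tool_pos: [0.4686, 0.2913, 0.15]
eef_rot: [[-0.999, 0.04, -0.002], [0.04, 0.999, -0.0], [0.002, -0.0, -1.0]]
wrist_force: [0.3, -0.8, 0.5]
opening: 0.699
```

>>> send_rows(
  steps=[
    [0.7,0.0089,0.0322,0.015,0],
    [0.7,0,0,0.02,0],
    [0.7,0,0,0,0],
    [0.7,0,0,0,0],
    [0.7,0,0,0,0],
    [0.7,0,0,0,0],
  ],
)

```text
time_s: 33.57
tool_pos: [0.4633, 0.3219, 0.1171]
eef_rot: [[-0.999, 0.042, 0.002], [0.042, 0.999, 0.001], [-0.002, 0.001, -1.0]]
wrist_force: [1.0, -0.2, 0.3]
opening: 0.701
```

```bash
python3 -c "
from h import *
plan([.4633,.3246,.022],87.75)"
```

```text
t 33.57 pos [0.4633 0.3219 0.1171] yaw_y 87.61 F [ 1.01 -0.25  0.32] op 0.701
delta tool [0.0002 0.0026 0.0951] n>= 3 per row [0.0001 0.0009 0.0317]
twist -0.14 rows 0.019658188702781184
```

>>> send_rows(
  steps=[
    [0.7,0,0.0026,0.01,0],
    [0.7,0,0,0.03,0],
    [0.7,0,0,0.03,0],
    [0.7,0,0,0.024,0],
    [0.7,0,0,0,0],
    [0.4,0,0,0,0],
    [0.4,0,0,0,0],
    [0.4,0,0,0,0],
  ],
)

```text
time_s: 34.23
tool_pos: [0.464, 0.3258, 0.0241]
eef_rot: [[-0.999, 0.04, 0.004], [0.041, 0.999, 0.002], [-0.004, 0.002, -1.0]]
wrist_force: [-0.3, 0.5, -1.6]
opening: 0.503
```

>>> send_rows(
  steps=[
    [0.4,0,0,0,0],
    [0.4,0,0,-0.01,0],
    [0.4,0,0,-0.03,0],
    [0.4,0,0,-0.03,0],
    [0.4,0,0,-0.03,0],
    [0.4,0,0,-0.02,0],
    [0.4,0,0,0,0],
    [0.4,0,0,0,0],
  ],
)

```text
time_s: 34.9
tool_pos: [0.4635, 0.3258, 0.1447]
eef_rot: [[-0.999, 0.04, 0.005], [0.04, 0.999, 0.003], [-0.005, 0.003, -1.0]]
wrist_force: [-0.4, 0.4, -2.9]
opening: 0.507
```

```bash
python3 -c "
from h import *
plan([.5849,-.0162,.142],87.75)"
```

```text
t 34.9 pos [0.4635 0.3258 0.1447] yaw_y 87.71 F [-0.44  0.36 -2.87] op 0.507
delta tool [-0.135  -0.3368  0.0023] n>= 9 per row [-0.015  -0.0374  0.0003]
twist -0.04 rows 0.006106837728243014
```

>>> send_rows(
  steps=[
    [0.4,-0.007,-0.0175,0,0],
    [0.4,-0.0135,-0.0335,0,0],
    [0.4,-0.0135,-0.0335,0,0],
    [0.4,-0.0135,-0.0335,0,0],
    [0.4,-0.0135,-0.0335,0,0],
    [0.4,-0.0135,-0.0335,0,0],
    [0.4,-0.0135,-0.0335,0,0],
    [0.4,-0.0135,-0.0335,0,0],
  ],
)

```text
time_s: 35.57
tool_pos: [0.5526, 0.0675, 0.1395]
eef_rot: [[-0.999, 0.04, -0.004], [0.04, 0.999, 0.0], [0.004, -0.0, -1.0]]
wrist_force: [0.7, 0.2, -1.3]
opening: 0.503
```

>>> send_rows(
  steps=[
    [0.4,-0.0135,-0.0335,0,0],
    [0.4,-0.0135,-0.0335,0,0],
    [0.4,-0.0075,-0.0185,0,0],
    [0.4,0,0,0,0],
    [0.4,0,0,0,0],
    [0.4,0,0,0,0],
    [0.4,0,0,0,0],
  ],
)

```text
time_s: 36.15
tool_pos: [0.5839, -0.0163, 0.1408]
eef_rot: [[-0.999, 0.039, -0.002], [0.039, 0.999, 0.001], [0.002, 0.001, -1.0]]
wrist_force: [0.3, -0.0, -2.3]
opening: 0.504
```

```bash
python3 -c "
from h import *
plan([.5849,-.0162,.032],87.75)"
```

```text
t 36.15 pos [ 0.5839 -0.0163  0.1408] yaw_y 87.78 F [ 0.31 -0.04 -2.35] op 0.504
delta tool [-1.200e-03  1.000e-04  1.088e-01] n>= 3 per row [-0.0004  0.      0.0363]
twist 0.03 rows 0.004057908407670747
```

>>> send_rows(
  steps=[
    [0.4,-0.0005,0,0.015,0],
    [0.4,0,0,0.025,0],
    [0.4,0,0,0.025,0],
    [0.4,0,0,0.025,0],
    [0.4,0,0,0.014,0],
    [0.4,0,0,0.001,0],
    [0.4,0,0,0.001,0],
  ],
)

```text
time_s: 36.73
tool_pos: [0.5847, -0.0164, 0.0355]
eef_rot: [[-0.999, 0.038, -0.001], [0.038, 0.999, 0.0], [0.001, 0.0, -1.0]]
wrist_force: [0.6, 0.1, -1.6]
opening: 0.507
```

>>> send_rows(
  steps=[
    [0.4,0,0,0.0015,0],
    [0.4,0,0,0.0015,0],
    [0.4,0,0,0.001,0],
    [0.4,0,0,0,0],
  ],
)

```text
time_s: 37.07
tool_pos: [0.5856, -0.0175, 0.0325]
eef_rot: [[-0.999, 0.04, 0.001], [0.04, 0.999, -0.0], [-0.001, -0.0, -1.0]]
wrist_force: [-0.4, -0.9, -2.2]
opening: 0.504
```

>>> send_rows(
  steps=[
    [0.4,0,0,0.001,0],
    [0.4,0,0,0,0],
  ],
)

```text
time_s: 37.23
tool_pos: [0.5857, -0.0176, 0.0315]
eef_rot: [[-0.999, 0.04, 0.001], [0.04, 0.999, 0.0], [-0.001, 0.0, -1.0]]
wrist_force: [-0.2, 0.2, -0.7]
opening: 0.505
```

>>> send_rows(
  steps=[
    [0.4,0,0,0.0005,0],
    [0.6,0,0,0,0],
    [0.6,0,0,0,0],
    [0.6,0,0,-0.005,0],
    [0.6,0,0,-0.02,0],
    [0.6,0,0,-0.035,0],
    [0.6,0,0,-0.04,0],
    [0.6,0,0,-0.04,0],
  ],
)

```text
time_s: 37.9
tool_pos: [0.5845, -0.0169, 0.171]
eef_rot: [[-0.999, 0.04, -0.002], [0.04, 0.999, 0.002], [0.002, 0.001, -1.0]]
wrist_force: [-0.1, 0.0, -0.3]
opening: 0.599
```

>>> send_rows(
  steps=[
    [0.5,0.0064,-0.0372,0,0],
    [0.5,0.0064,-0.0372,0,0],
    [0.5,0.0064,-0.0372,0,0],
    [0.5,0.0064,-0.0372,0,0],
    [0.5,0.0064,-0.0372,0,0],
    [0.5,0.0064,-0.0372,0,0],
    [0.5,0.0064,-0.0372,0,0],
    [0.5,0.0062,-0.0372,0,0],
  ],
)

```text
time_s: 38.57
tool_pos: [0.522, -0.3141, 0.1706]
eef_rot: [[-0.999, 0.04, 0.001], [0.04, 0.999, 0.001], [-0.001, 0.001, -1.0]]
wrist_force: [1.0, 0.6, 0.1]
opening: 0.503
```

>>> send_rows(
  steps=[
    [0.5,0,0,0.02,0],
    [0.5,0,0,0.02,0],
    [0.5,0,0,0,0],
    [0.5,0,0,0,0],
    [0.5,0,0,0,0],
    [0.5,0,0,0,0],
  ],
)

```text
time_s: 39.07
tool_pos: [0.5234, -0.3128, 0.1322]
eef_rot: [[-0.999, 0.039, 0.003], [0.039, 0.999, -0.001], [-0.003, -0.001, -1.0]]
wrist_force: [-0.2, 0.6, -0.1]
opening: 0.499
```

```bash
python3 pots.py 5; python3 look.py side s17 235 155 435 305 4 1.2;python3 -c "
from h import *
plan([.5225,-.3129,.0147],87.7)"
```

```text
39.1167
red [289 185   6   7  33] [ 0.5287 -0.0859  0.058 ]
yellow [268 184   6   6  31] [ 0.5322 -0.0144  0.058 ]
blue [290 170   6   5  26] [ 0.5835 -0.0884  0.058 ]
39.17 [ 0.5233 -0.3128  0.1321] [ 0.3  0.6 -0.5] 0.498
t 39.17 pos [ 0.5233 -0.3128  0.1321] yaw_y 87.76 F [ 0.3   0.59 -0.48] op 0.498
delta tool [0.0011 0.     0.1174] n>= 4 per row [0.0003 0.     0.0293]
twist 0.06 rows 0.008102755476339957
```

View pics/pt5.png

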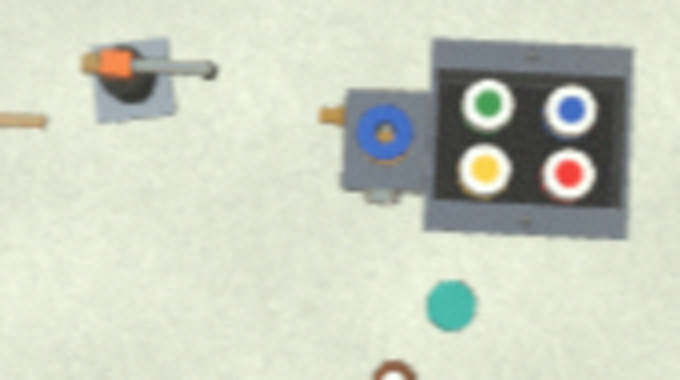

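View pics/s17.png

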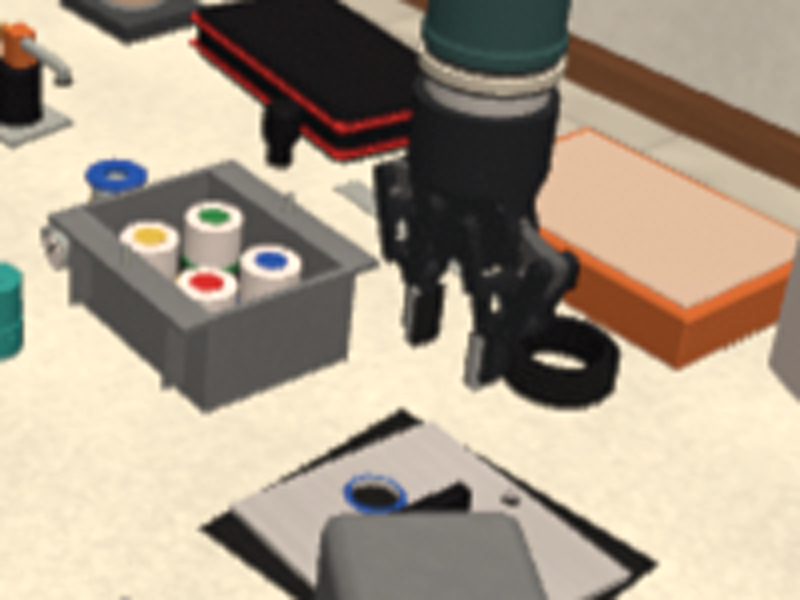

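>>> send_rows(
  steps=[
    [0.5,0.001,0,0.03,0],
    [0.5,0,0,0.035,0],
    [0.5,0,0,0.03,0],
    [0.5,0,0,0.015,0],
    [0.5,0,0,0.005,0],
    [0.5,0,0,0,0],
    [0.5,0,0,0,0],
  ],
)

```text
time_s: 39.75
tool_pos: [0.5225, -0.3134, 0.0169]
eef_rot: [[-0.999, 0.04, 0.002], [0.04, 0.999, -0.001], [-0.002, -0.001, -1.0]]
wrist_force: [-0.2, 0.0, 0.1]
opening: 0.498
```

Run:
```python
from h import *
plan([.5225,-.3129,.0147],87.7)
f=np.load('/tmp/pt.npy',allow_pickle=True).item()
print(cover_corners(f,[.5555,-.0511,-.0387],z=.076))
```

```text
t 39.75 pos [ 0.5225 -0.3134  0.0169] yaw_y 87.72 F [-0.19  0.    0.14] op 0.498
delta tool [-0.      0.0005  0.0022] n>= 1 per row [-0.      0.0005  0.0022]
twist 0.02 rows 0.0029632335973637583
(array([ 0.55614369, -0.0513144 , -0.03437796]), {(0, 1): np.float64(-0.0001), (0, -1): np.float64(0.0001), (1, 1): np.float64(-0.0067), (1, -1): np.float64(-0.002)}, 116)
```

>>> send_rows(
  steps=[
    [0.5,0,0.0005,0.001,0],
    [0.05,0,0,0,0],
    [0.05,0,0,0,0],
    [0.05,0,0,0,0],
    [0.05,0,0,0,0],
    [0.05,0,0,0,0],
    [0.05,0,0,0,0],
    [0.05,0,0,0,0],
  ],
  force=60,
)

```text
time_s: 40.42
tool_pos: [0.5222, -0.313, 0.0159]
eef_rot: [[-0.999, 0.04, 0.002], [0.04, 0.999, -0.002], [-0.002, -0.001, -1.0]]
wrist_force: [-0.8, 0.3, 5.4]
opening: 0.123
```

>>> send_rows(
  steps=[
    [0.05,0,0,-0.003,0],
    [0.05,0,0,-0.01,0],
    [0.05,0,0,-0.03,0],
    [0.05,0,0,-0.035,0],
    [0.05,0,0,-0.035,0],
    [0.05,0,0,-0.02,0],
    [0.05,0,0,-0.007,0],
    [0.05,0,0,0,0],
  ],
)

```text
time_s: 41.08
tool_pos: [0.5222, -0.3129, 0.1568]
eef_rot: [[-0.999, 0.04, 0.004], [0.04, 0.999, -0.002], [-0.004, -0.002, -1.0]]
wrist_force: [0.4, 0.3, -2.0]
opening: 0.124
```

>>> send_rows(
  steps=[
    [0.05,0,0,0,0],
    [0.05,0,0,0,0],
    [0.05,0,0,0,0],
  ],
)

```text
time_s: 41.33
tool_pos: [0.5201, -0.3114, 0.151]
eef_rot: [[-0.999, 0.04, -0.005], [0.04, 0.999, 0.004], [0.005, 0.003, -1.0]]
wrist_force: [0.1, 0.4, -2.2]
opening: 0.122
```

Run:
```python
from h import *
plan([.5565,-.0510,.155],87.7)
```

```text
t 41.33 pos [ 0.5201 -0.3114  0.151 ] yaw_y 87.7 F [ 0.09  0.44 -2.18] op 0.122
delta tool [-0.0259  0.2617 -0.0032] n>= 7 per row [-0.0037  0.0374 -0.0005]
twist -0.0 rows 0.0003082377507863884
```

>>> send_rows(
  steps=[
    [0.05,-0.001,0.014,0,0],
    [0.05,-0.003,0.03,0,0],
    [0.05,-0.004,0.035,0,0],
    [0.05,-0.004,0.035,0,0],
    [0.05,-0.004,0.035,0,0],
    [0.05,-0.004,0.035,0,0],
    [0.05,-0.003,0.035,0,0],
    [0.05,-0.002,0.028,0,0],
  ],
)

```text
time_s: 42.0
tool_pos: [0.5556, -0.0628, 0.1532]
eef_rot: [[-0.999, 0.038, -0.002], [0.038, 0.999, 0.002], [0.002, 0.002, -1.0]]
wrist_force: [-0.1, -0.5, -1.7]
opening: 0.124
```

>>> send_rows(
  steps=[
    [0.05,-0.001,0.0145,0,0],
    [0.05,0,0,0,0],
    [0.05,0,0,0,0],
    [0.05,0,0,0,0],
    [0.05,0,0,0,0],
    [0.05,0,0,0,0],
    [0.05,0,0,0,0],
    [0.05,0,0,0,0],
  ],
)

```text
time_s: 42.67
tool_pos: [0.5578, -0.0529, 0.1543]
eef_rot: [[-0.999, 0.041, -0.0], [0.041, 0.999, 0.0], [0.0, 0.0, -1.0]]
wrist_force: [-0.2, -0.1, -3.0]
opening: 0.121
```

```bash
python3 look.py side s18 235 135 335 210 8 1.2
python3 - <<'E'
from h import *
plan([.5566,-.0511,.155],87.7)
print(robot.get_obs()['eef_rot'].round(4),robot.get_obs()['joint_vel'])
f=robot.grab_frame('side');plan([.5566,-.0511,.155],87.7)
E
```

```text
42.72 [ 0.5578 -0.0527  0.1543] [-0.6 -0.2 -1.7] 0.123
t 42.72 pos [ 0.5578 -0.0527  0.1543] yaw_y 87.64 F [-0.62 -0.2  -1.67] op 0.123
delta tool [ 0.0013  0.0016 -0.0007] n>= 1 per row [ 0.0013  0.0016 -0.0007]
twist -0.06 rows 0.008435688765265357
[[-9.992e-01  4.120e-02  0.000e+00]
 [ 4.120e-02  9.992e-01  1.000e-04]
 [-0.000e+00  1.000e-04 -1.000e+00]] [ 0.36073852 -0.01586542  0.01705593 -0.01939816  0.00800618 -0.06862523]
t 42.77 pos [ 0.5578 -0.0526  0.1543] yaw_y 87.65 F [-0.23 -0.27 -2.32] op 0.124
delta tool [ 0.0013  0.0015 -0.0007] n>= 1 per row [ 0.0013  0.0015 -0.0007]
twist -0.05 rows 0.006823285497336534
```

View pics/s18.png

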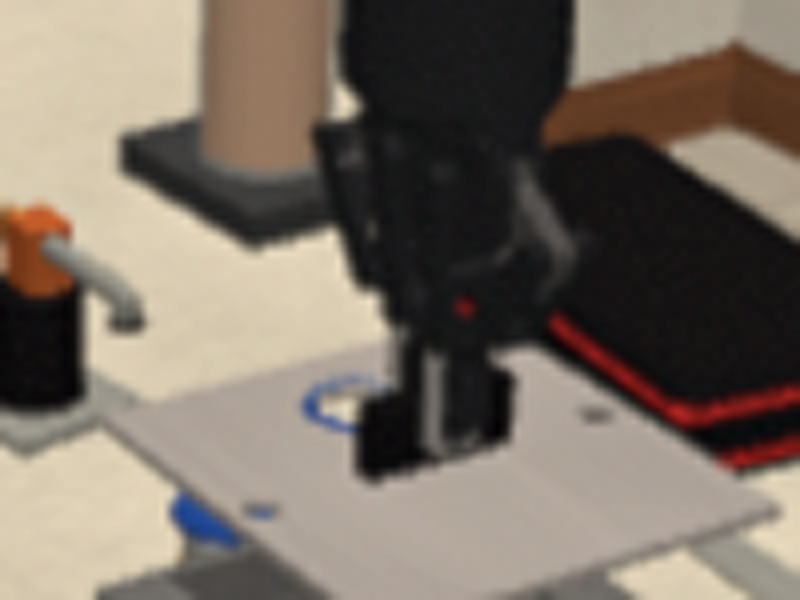

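>>> send_rows(
  steps=[
    [0.05,0.0012,0.0008,0.01,0],
    [0.05,0,0,0.015,0],
    [0.05,0,0,0.012,0],
    [0.05,0,0,0.005,0],
    [0.05,0,0,0,0],
    [0.05,0,0,0,0],
    [0.05,0,0,0,0],
    [0.05,0,0,0,0],
  ],
)

```text
time_s: 43.43
tool_pos: [0.5574, -0.0514, 0.1133]
eef_rot: [[-0.999, 0.04, 0.002], [0.04, 0.999, -0.0], [-0.002, -0.0, -1.0]]
wrist_force: [-0.5, 0.0, -2.5]
opening: 0.126
```

>>> send_rows(
  steps=[
    [0.05,0,0,0,0],
    [0.05,0,0,0,0],
    [0.05,0,0,0,0],
    [0.05,0,0,0,0],
  ],
)

```text
time_s: 43.77
tool_pos: [0.5568, -0.0513, 0.1125]
eef_rot: [[-0.999, 0.04, 0.0], [0.04, 0.999, 0.0], [-0.0, 0.0, -1.0]]
wrist_force: [-0.5, -0.2, -2.0]
opening: 0.122
```

```bash
python3 look.py side s19 235 150 335 225 8 1.2
python3 - <<'E'
from h import *
plan([.5566,-.0511,.155],87.7)
E
```

```text
43.82 [ 0.5568 -0.0513  0.1125] [ 0.1  0.3 -2.5] 0.12
t 43.82 pos [ 0.5568 -0.0513  0.1125] yaw_y 87.7 F [ 0.1   0.35 -2.52] op 0.12
delta tool [ 0.0002  0.0002 -0.0425] n>= 2 per row [ 0.0001  0.0001 -0.0213]
twist -0.0 rows 0.00013829687584091798
```

View pics/s19.png

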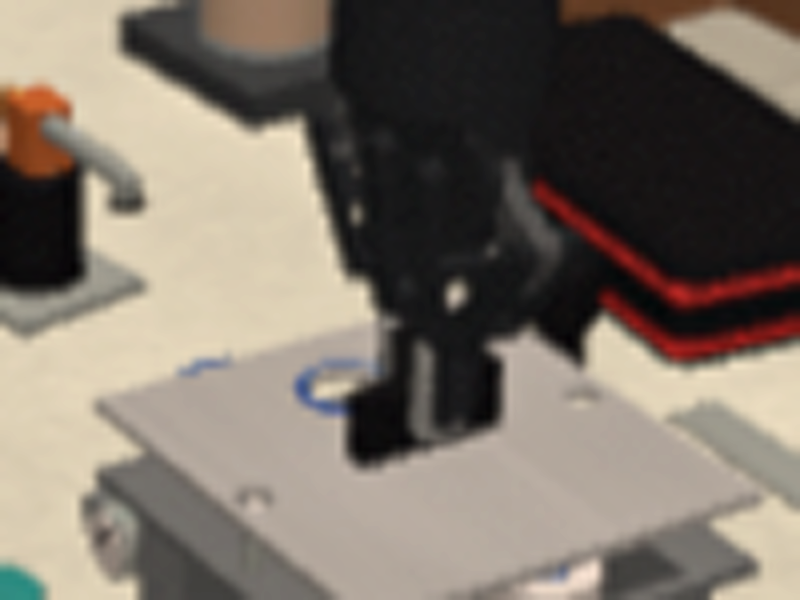

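Aligned within 0.2 mm of the pick-up pose. Lower slowly, watching force.

>>> send_rows(
  steps=[
    [0.05,0,0,0.004,0],
    [0.05,0,0,0.004,0],
    [0.05,0,0,0.003,0],
    [0.05,0,0,0,0],
  ],
)

```text
time_s: 44.15
tool_pos: [0.5559, -0.0511, 0.0999]
eef_rot: [[-0.999, 0.04, -0.002], [0.04, 0.999, 0.001], [0.003, 0.0, -1.0]]
wrist_force: [-0.4, -0.6, -2.8]
opening: 0.125
```

>>> send_rows(
  steps=[
    [0.05,0,0,0.003,0],
    [0.05,0,0,0.003,0],
    [0.05,0,0,0,0],
  ],
)

```text
time_s: 44.4
tool_pos: [0.5562, -0.0512, 0.0944]
eef_rot: [[-0.999, 0.04, -0.001], [0.04, 0.999, 0.0], [0.001, 0.0, -1.0]]
wrist_force: [-0.5, -0.2, -3.2]
opening: 0.12
```

>>> send_rows(
  steps=[
    [0.05,0,0,0.003,0],
    [0.05,0,0,0.002,0],
    [0.05,0,0,0.001,0],
    [0.05,0,0,0,0],
  ],
)

```text
time_s: 44.73
tool_pos: [0.5568, -0.0513, 0.0898]
eef_rot: [[-0.999, 0.04, 0.001], [0.04, 0.999, -0.0], [-0.001, -0.0, -1.0]]
wrist_force: [-0.7, 0.7, 0.9]
opening: 0.12
```

>>> send_rows(
  steps=[
    [0.05,0,0,0.0005,0],
    [0.05,0,0,0,0],
    [0.35,0,0,0,0],
    [0.4,0,0,0,0],
    [0.4,0,0,0,0],
    [0.4,0,0,-0.01,0],
    [0.4,0,0,-0.03,0],
    [0.4,0,0,-0.03,0],
  ],
)

```text
time_s: 45.4
tool_pos: [0.5555, -0.0511, 0.1581]
eef_rot: [[-0.999, 0.04, -0.004], [0.04, 0.999, 0.001], [0.004, 0.001, -1.0]]
wrist_force: [0.3, -0.3, 0.5]
opening: 0.404
```

```bash
python3 look.py side s20 235 150 335 225 8 1.2
python3 - <<'E'
from h import *
plan([.6145,.2973,.165],-2.3)
E
```

```text
45.45 [ 0.5598 -0.0519  0.1674] [ 1.7 -0.7  5.3] 0.398
t 45.45 pos [ 0.5598 -0.0519  0.1674] yaw_y 87.7 F [ 1.66 -0.69  5.27] op 0.398
delta tool [-0.0406  0.3511  0.0023] n>= 10 per row [-0.0041  0.0351  0.0002]
twist 90.0 rows 12.676222006776962
```

View pics/s20.png

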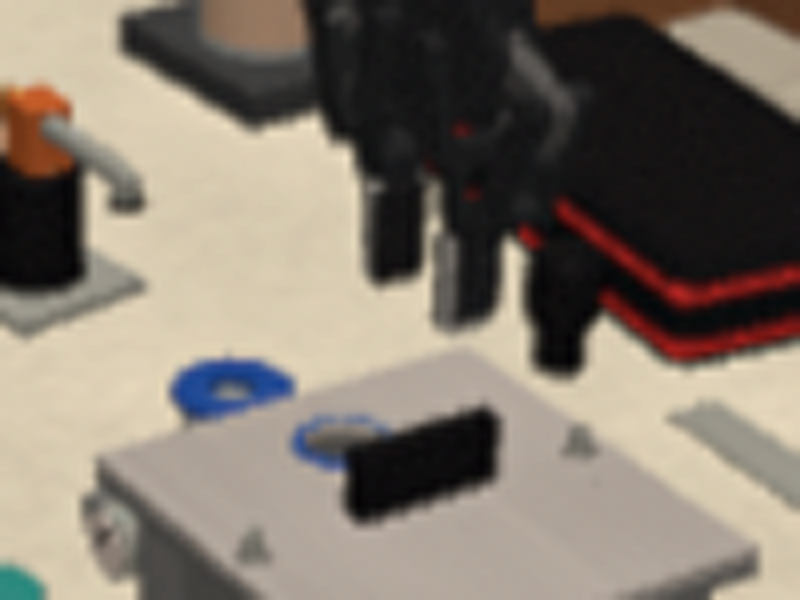

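>>> send_rows(
  steps=[
    [0.5,0,0,-0.01,7],
    [0.5,0,0,0,7],
    [0.5,0,0,0,7],
    [0.5,0,0,0,7],
    [0.5,0,0,0,7],
    [0.5,0,0,0,7],
    [0.5,0,0,0,7],
    [0.5,0,0,0,7],
  ],
)

```text
time_s: 46.12
tool_pos: [0.557, -0.0513, 0.1695]
eef_rot: [[-0.52, 0.854, 0.001], [0.854, 0.52, -0.0], [-0.001, 0.001, -1.0]]
wrist_force: [0.0, -0.5, 0.1]
opening: 0.501
```

>>> send_rows(
  steps=[
    [0.5,0,0,0,7],
    [0.5,0,0,0,7],
    [0.5,0,0,0,7],
    [0.5,0,0,0,7],
    [0.5,0,0,0,6],
    [0.5,0.02,0.0025,0,0],
    [0.5,0.035,0.0045,0,0],
    [0.5,0.035,0.0045,0,0],
  ],
)

```text
time_s: 46.78
tool_pos: [0.5723, 0.0382, 0.1696]
eef_rot: [[0.043, 0.999, 0.002], [0.999, -0.043, -0.0], [0.0, 0.002, -1.0]]
wrist_force: [1.6, 0.0, -0.2]
opening: 0.5
```

>>> send_rows(
  steps=[
    [0.5,0.035,0.0045,0,0],
    [0.5,0.035,0.0045,0,0],
    [0.5,0.035,0.0045,0,0],
    [0.5,0.035,0.0045,0,0],
    [0.5,0.035,0.0045,0,0],
    [0.5,0.035,0.0045,0,0],
    [0.5,0.035,0.0045,0,0],
    [0.5,0.015,0.0018,0,0],
  ],
)

```text
time_s: 47.45
tool_pos: [0.6154, 0.3014, 0.169]
eef_rot: [[0.036, 0.999, 0.001], [0.999, -0.036, 0.003], [0.003, 0.001, -1.0]]
wrist_force: [-0.1, -0.7, -0.1]
opening: 0.5
```

>>> send_rows(
  steps=[
    [0.5,0,0,0,0],
    [0.5,0,0,0,0],
    [0.5,0,0,0,0],
    [0.5,0,0,0,0],
    [0.5,0,0,0,0],
  ],
)

```text
time_s: 47.87
tool_pos: [0.6158, 0.2951, 0.1693]
eef_rot: [[0.042, 0.999, 0.0], [0.999, -0.042, -0.0], [-0.0, 0.0, -1.0]]
wrist_force: [0.0, 0.5, -0.6]
opening: 0.502
```

```bash
python3 - <<'E'
from h import *
plan([.6145,.2973,.0665],-2.3)
f=robot.grab_frame('top');print(cover_corners(f,[.5555,-.0511,-.0387],z=.081))
E
python3 look.py side s21 205 125 285 200 8 1.2
```

```text
t 47.87 pos [0.6158 0.2951 0.1693] yaw_y -2.41 F [ 0.04  0.51 -0.59] op 0.502
delta tool [ 0.0021 -0.0014  0.1028] n>= 3 per row [ 0.0007 -0.0005  0.0343]
twist -0.11 rows 0.015674452968530147
(array([ 0.55548666, -0.05033107, -0.03849678]), {(0, 1): np.float64(0.0014), (0, -1): np.float64(0.0009), (1, 1): np.float64(0.0001), (1, -1): np.float64(0.0001)}, 116)
47.97 [0.6157 0.2954 0.1692] [ 0.   0.4 -0.1] 0.502
```

View pics/s21.png

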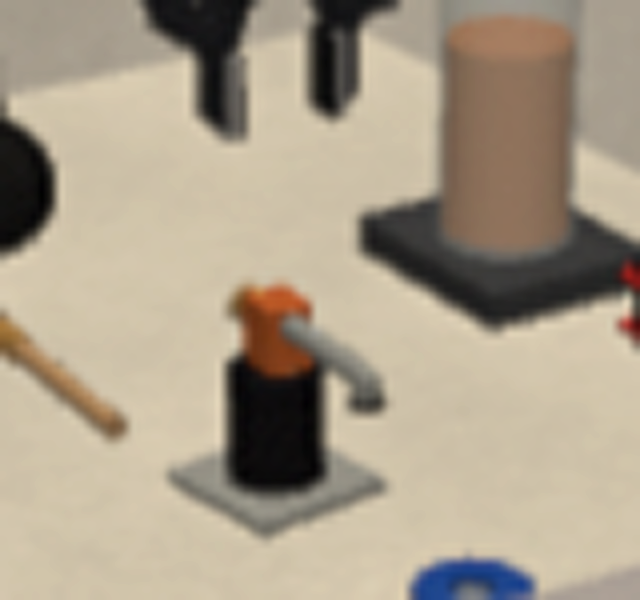

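>>> send_rows(
  steps=[
    [0.5,0.0017,-0.0012,0.01,0],
    [0.5,0,0,0.03,0],
    [0.5,0,0,0.03,0],
    [0.5,0,0,0.02,0],
    [0.5,0,0,0.01,0],
    [0.5,0,0,0.0035,0],
    [0.5,0,0,0,0],
    [0.5,0,0,0,0],
  ],
)

```text
time_s: 48.63
tool_pos: [0.6153, 0.2987, 0.0669]
eef_rot: [[0.04, 0.999, 0.002], [0.999, -0.04, 0.001], [0.001, 0.002, -1.0]]
wrist_force: [0.0, -0.3, 0.9]
opening: 0.501
```

```bash
python3 look.py side s22 205 125 285 200 8 1.2
```

```text
48.68 [0.6156 0.2989 0.0676] [ 0.4 -0.6  0.6] 0.501
```

View pics/s22.png

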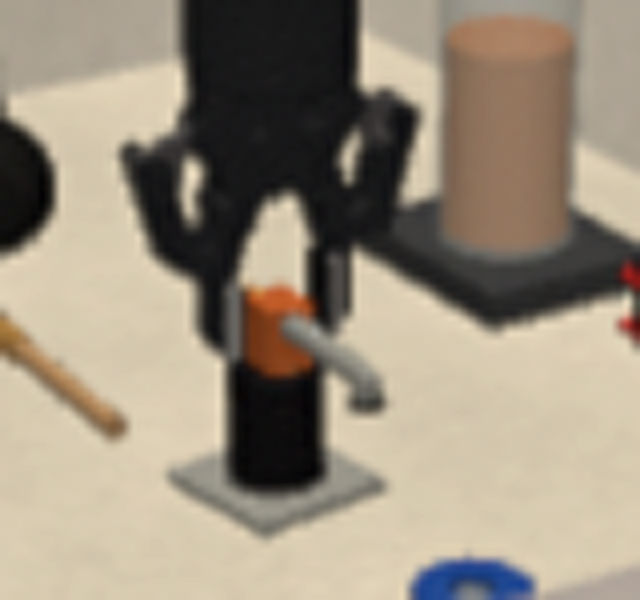

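>>> send_rows(
  steps=[
    [0.5,-0.0014,0,0.001,0],
    [0.5,0,0,0,0],
    [0.5,0,0,0,0],
    [0.5,0,0,0,0],
  ],
)

```text
time_s: 49.02
tool_pos: [0.6146, 0.2971, 0.065]
eef_rot: [[0.04, 0.999, 0.001], [0.999, -0.04, 0.001], [0.001, 0.001, -1.0]]
wrist_force: [-0.1, 0.5, 0.1]
opening: 0.504
```

>>> send_rows(
  steps=[
    [0.1,0,0,0,0],
    [0.1,0,0,0,0],
    [0.1,0,0,0,0],
    [0.1,0,0,0,0],
    [0.1,0,0,0,0],
    [0.1,0,0,0,0],
  ],
  force=80,
)

```text
time_s: 49.52
tool_pos: [0.6146, 0.2971, 0.0647]
eef_rot: [[0.04, 0.999, 0.001], [0.999, -0.04, 0.0], [0.0, 0.001, -1.0]]
wrist_force: [-0.1, -0.4, 2.1]
opening: 0.242
```

>>> send_rows(
  steps=[
    [0.1,0,0,-0.01,0],
    [0.1,0,0,-0.025,0],
    [0.1,0,0,-0.03,0],
    [0.1,0,0,-0.03,0],
    [0.1,0,0,-0.015,0],
    [0.1,0,0,0,0],
    [0.1,-0.0152,-0.003,0,0],
    [0.1,-0.025,-0.005,0,0],
  ],
)

```text
time_s: 50.18
tool_pos: [0.604, 0.2586, 0.1725]
eef_rot: [[0.037, 0.999, -0.002], [0.999, -0.037, 0.0], [0.0, -0.002, -1.0]]
wrist_force: [-0.8, -0.5, -1.4]
opening: 0.241
```

>>> send_rows(
  steps=[
    [0.1,-0.03,-0.006,0,0],
    [0.1,-0.03,-0.006,0,0],
    [0.1,-0.03,-0.006,0,0],
    [0.1,-0.03,-0.006,0,0],
    [0.1,-0.03,-0.006,0,0],
    [0.1,-0.025,-0.0045,0,0],
    [0.1,-0.013,-0.002,0,0],
    [0.1,0,0,0,0],
  ],
)

```text
time_s: 50.85
tool_pos: [0.5596, 0.0683, 0.1729]
eef_rot: [[0.044, 0.999, -0.003], [0.999, -0.044, -0.001], [-0.001, -0.003, -1.0]]
wrist_force: [-0.2, -0.1, -1.1]
opening: 0.241
```

>>> send_rows(
  steps=[
    [0.1,0,0,0,0],
    [0.1,0,0,0,0],
    [0.1,0,0,0,0],
    [0.1,0,0,0,0],
    [0.1,0,0,0,0],
    [0.1,0,0,0,0],
  ],
)

```text
time_s: 51.35
tool_pos: [0.5608, 0.0715, 0.1742]
eef_rot: [[0.039, 0.999, -0.0], [0.999, -0.039, 0.0], [0.0, -0.0, -1.0]]
wrist_force: [0.5, 0.4, -1.2]
opening: 0.241
```

```bash
python3 - <<'E'
from h import *
plan([.561,.0708,.0797],-2.3)
E
python3 look.py side s23 220 125 320 200 8 1.2
```

```text
t 51.35 pos [0.5608 0.0715 0.1742] yaw_y -2.24 F [ 0.53  0.38 -1.23] op 0.241
delta tool [-0.0007  0.0002  0.0945] n>= 3 per row [-0.0002  0.0001  0.0315]
twist 0.06 rows 0.009102336662129147
51.4 [0.5608 0.0713 0.1743] [ 1.   0.2 -0.9] 0.244
```

View pics/s23.png

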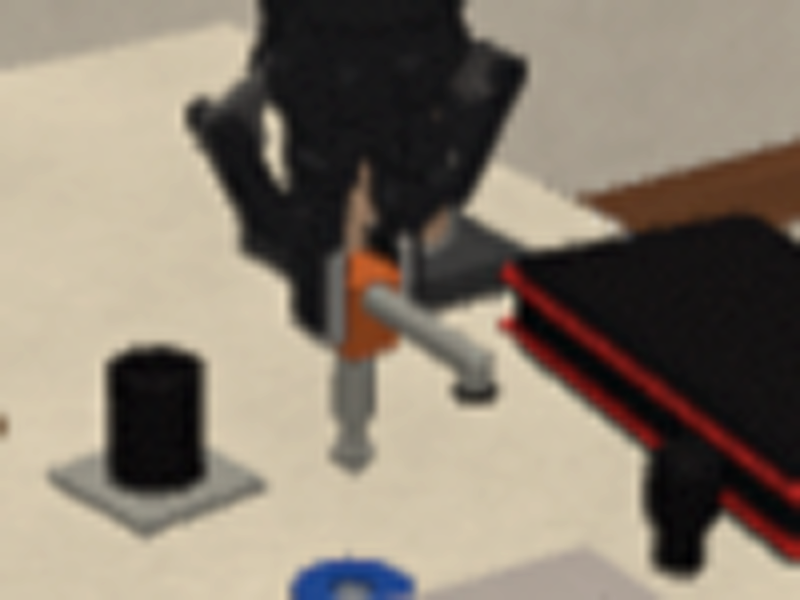

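>>> send_rows(
  steps=[
    [0.1,-0.0004,0,0.01,0],
    [0.1,0,0,0.02,0],
    [0.1,0,0,0.015,0],
    [0.1,0,0,0.004,0],
    [0.1,0,0,0,0],
    [0.1,0,0,0,0],
  ],
)

```text
time_s: 51.9
tool_pos: [0.5607, 0.0704, 0.1253]
eef_rot: [[0.04, 0.999, -0.0], [0.999, -0.04, 0.0], [0.0, -0.0, -1.0]]
wrist_force: [-0.9, 0.7, -0.2]
opening: 0.239
```

>>> send_rows(
  steps=[
    [0.1,0,0,0.006,0],
    [0.1,0,0,0.007,0],
    [0.1,0,0,0.007,0],
    [0.1,0,0,0,0],
  ],
)

```text
time_s: 52.23
tool_pos: [0.5597, 0.0703, 0.1034]
eef_rot: [[0.04, 0.999, -0.003], [0.999, -0.04, 0.0], [-0.0, -0.003, -1.0]]
wrist_force: [0.1, 0.4, -1.2]
opening: 0.241
```

Entered the collar freely. Continue.

>>> send_rows(
  steps=[
    [0.1,0,0,0.004,0],
    [0.1,0,0,0.004,0],
    [0.1,0,0,0.004,0],
    [0.1,0,0,0,0],
  ],
)

```text
time_s: 52.57
tool_pos: [0.5607, 0.0704, 0.0927]
eef_rot: [[0.04, 0.999, -0.0], [0.999, -0.04, 0.0], [0.0, -0.0, -1.0]]
wrist_force: [0.6, 0.3, -0.8]
opening: 0.246
```

>>> send_rows(
  steps=[
    [0.1,0,0,0.004,0],
    [0.1,0,0,0.003,0],
    [0.1,0,0,0,0],
  ],
)

```text
time_s: 52.82
tool_pos: [0.561, 0.0704, 0.0878]
eef_rot: [[0.04, 0.999, 0.001], [0.999, -0.04, 0.0], [0.0, 0.001, -1.0]]
wrist_force: [-1.9, 0.3, 4.1]
opening: 0.246
```

>>> send_rows(
  steps=[
    [0.1,0,0,0.003,0],
    [0.1,0,0,0.003,0],
    [0.1,0,0,0,0],
  ],
)

```text
time_s: 53.07
tool_pos: [0.5609, 0.0704, 0.081]
eef_rot: [[0.04, 0.999, 0.001], [0.999, -0.04, 0.0], [0.0, 0.001, -1.0]]
wrist_force: [-0.5, 0.0, 2.2]
opening: 0.244
```

>>> send_rows(
  steps=[
    [0.1,0,0,0.002,0],
    [0.1,0,0,0.002,0],
    [0.1,0,0,0,0],
  ],
)

```text
time_s: 53.32
tool_pos: [0.5612, 0.0704, 0.0775]
eef_rot: [[0.04, 0.999, 0.002], [0.999, -0.04, 0.0], [0.0, 0.002, -1.0]]
wrist_force: [-1.7, -0.3, 5.5]
opening: 0.24
```

```bash
python3 look.py side s24 220 150 320 225 8 1.5
```

```text
53.37 [0.5612 0.0704 0.0775] [-2.   1.   4.7] 0.241
```

View pics/s24.png

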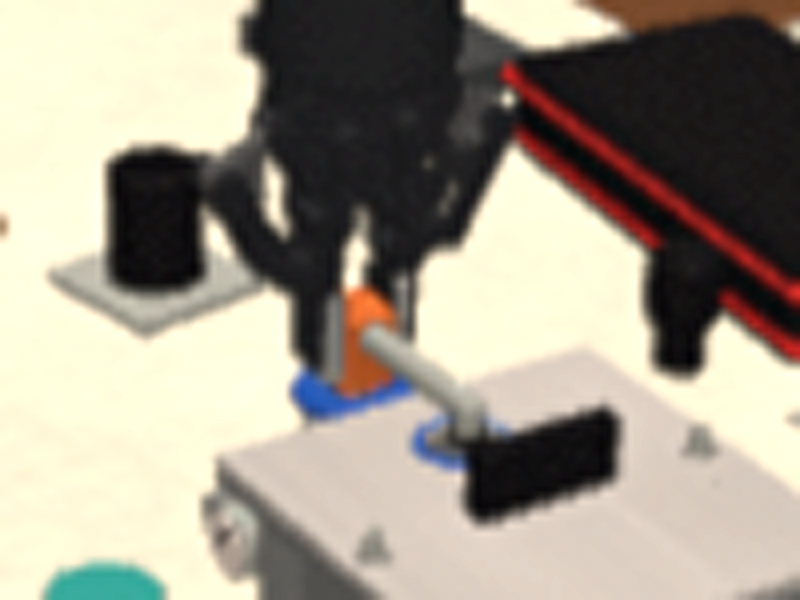

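>>> send_rows(
  steps=[
    [0.1,0,0,0.0015,0],
    [0.1,0,0,0,0],
  ],
)

```text
time_s: 53.53
tool_pos: [0.5613, 0.0704, 0.0774]
eef_rot: [[0.04, 0.999, 0.002], [0.999, -0.04, 0.0], [0.0, 0.002, -1.0]]
wrist_force: [-3.8, 0.3, 10.7]
opening: 0.243
```

>>> send_rows(
  steps=[
    [0.1,0,0,0.001,0],
    [0.1,0,0,0,0],
  ],
)

```text
time_s: 53.7
tool_pos: [0.5613, 0.0705, 0.0773]
eef_rot: [[0.04, 0.999, 0.002], [0.999, -0.04, 0.0], [0.0, 0.002, -1.0]]
wrist_force: [-4.9, 0.1, 14.3]
opening: 0.242
```

>>> send_rows(
  steps=[
    [0.1,0,0,-0.003,0],
    [0.1,0,0,-0.001,0],
    [0.1,0,0,-0.001,0],
    [0.1,0,0,0,0],
  ],
)

```text
time_s: 54.03
tool_pos: [0.5612, 0.0704, 0.0793]
eef_rot: [[0.04, 0.999, 0.001], [0.999, -0.04, 0.0], [0.0, 0.001, -1.0]]
wrist_force: [-1.3, -0.7, 5.1]
opening: 0.241
```

>>> send_rows(
  steps=[
    [0.1,0,0,-0.001,0],
    [0.1,0,0,-0.001,0],
    [0.1,0,0,0,0],
  ],
)

```text
time_s: 54.28
tool_pos: [0.561, 0.0704, 0.0798]
eef_rot: [[0.04, 0.999, 0.0], [0.999, -0.04, 0.0], [0.0, 0.0, -1.0]]
wrist_force: [2.5, 0.6, -1.3]
opening: 0.244
```

>>> send_rows(
  steps=[
    [0.1,0,0,-0.001,0],
    [0.1,0,0,0,0],
  ],
)

```text
time_s: 54.45
tool_pos: [0.5608, 0.0703, 0.08]
eef_rot: [[0.04, 0.999, -0.0], [0.999, -0.04, 0.0], [0.0, -0.0, -1.0]]
wrist_force: [4.7, 0.0, -8.1]
opening: 0.244
```

>>> send_rows(
  steps=[
    [0.1,0,0,0.0012,0],
    [0.1,0,0,0,0],
    [0.4,0,0,0,0],
    [0.45,0,0,0,0],
    [0.45,0,0,0,0],
    [0.45,0,0,-0.01,0],
    [0.45,0,0,-0.03,0],
    [0.45,0,0,-0.035,0],
  ],
)

```text
time_s: 55.12
tool_pos: [0.5585, 0.0703, 0.1544]
eef_rot: [[0.04, 0.999, -0.007], [0.999, -0.04, -0.0], [-0.0, -0.007, -1.0]]
wrist_force: [0.9, 0.3, 1.3]
opening: 0.452
```

>>> send_rows(
  steps=[
    [0.45,0,0,-0.035,0],
    [0.45,0.03,0,-0.02,0],
    [0.45,0.04,0,0,0],
    [0.45,0.04,0,0,0],
    [0.45,0.04,0,0,0],
    [0.45,0.04,0,0,0],
    [0.45,0.03,0,0,0],
    [0.45,0,0,0,0],
  ],
)

```text
time_s: 55.78
tool_pos: [0.5682, 0.2961, 0.2112]
eef_rot: [[0.033, 0.999, -0.0], [0.999, -0.033, 0.003], [0.003, -0.0, -1.0]]
wrist_force: [-0.6, -0.8, -0.1]
opening: 0.453
```

Run:
```python
from h import *
p=[.5555,-.0511,-.0387]
f=robot.grab_frame('top');print(cover_corners(f,[.5555,-.0511,-.0387],z=.081))
overlay(f,boxmodel(p)[:1],(225,145,325,215),8,'fint',2)
f=robot.grab_frame('side'); np.save('/tmp/fin.npy',f,allow_pickle=True)
overlay(f,[],(220,150,320,225),8,'fins',1.5)
print(robot.get_obs()['time_s'],robot.get_obs()['tool_pos'],robot.get_obs()['wrist_force'])
P=cloud(f);g=np.load('/tmp/s2.npy',allow_pickle=True).item()
for ff in(g,f):
    Q=cloud(ff);hsv=cv2.cvtColor(ff['frame'],cv2.COLOR_BGR2HSV)
    m=(hsv[...,0]<15)&(hsv[...,1]>170)&(abs(Q[...,0]-.56)<.03)&(abs(Q[...,1]-.07)<.04)&(Q[...,2]>.07)
    b=(hsv[...,0]>105)&(hsv[...,0]<125)&(hsv[...,1]>150)&(abs(Q[...,0]-.56)<.04)&(abs(Q[...,1]-.07)<.04)
    print(np.nanpercentile(Q[m],[2,50,98],axis=0).round(4)[:,2],m.sum(),np.nanmedian(Q[b][:,2]).round(4),b.sum())
```

```text
(array([ 0.55567666, -0.05055689, -0.03934999]), {(0, 1): np.float64(0.0013), (0, -1): np.float64(0.0012), (1, 1): np.float64(0.0002), (1, -1): np.float64(0.0003)}, 115)
55.8833 [0.56902641 0.29116355 0.21127004] [ 0.24985086 -0.5471881  -0.36278642]
[0.0779 0.0972 0.1066] 75 0.0683 31
[0.0782 0.0973 0.1057] 76 0.0676 29
```

View pics/fint.png

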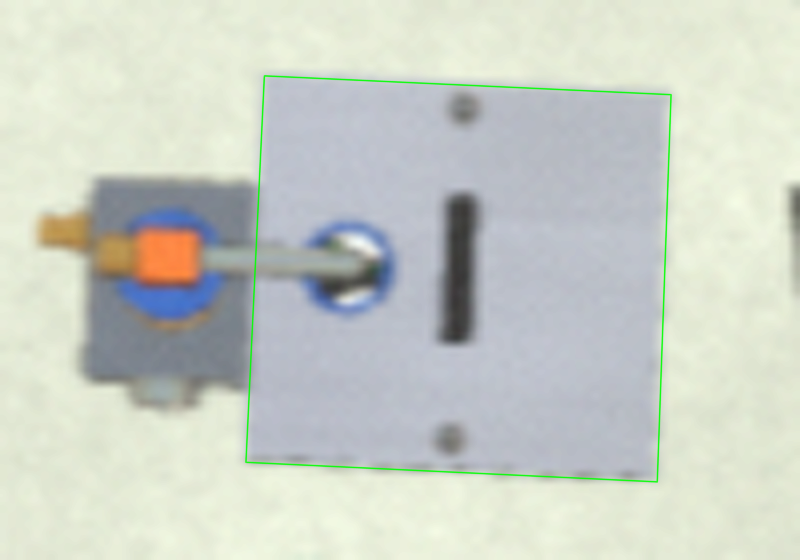

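View pics/fins.png

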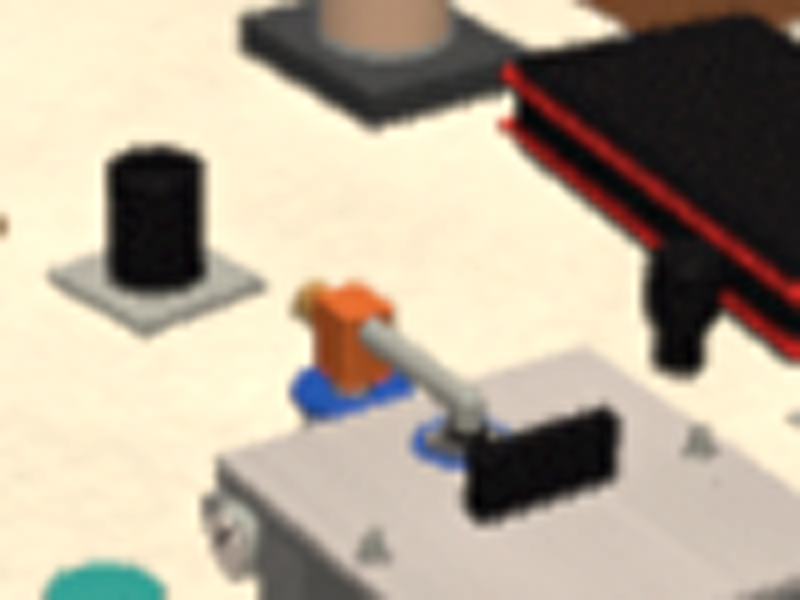

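```bash
python3 -c "
from rig import robot
print(robot.sign_off())"
```

```text
the job is handed in; nothing more can be done
None
```

I finished the job and handed it in at about 56 s of the 192 s; the sign-off itself gives no verdict.

- **Tube released and parked:** I pressed the collar with the fingers either side of the block. The tube popped up and I hung it in the black cup.
- **Cover and pots:** I laid the cover flat on the mat and stood all four pots in the box. I left the purple and turquoise look-alikes alone. The green pot was knocked aside partway through, so I found it again before picking it up.
- **Cover back on:** I seated the cover on its two pins with the port towards the coupling. In the last top image it sits within about 1 mm of where it started.
- **Tube locked:** I pushed the tube in until it stopped at 14 N. A pull of about 8 N did not move it, and it sat at the predicted locked height. The last images show the collar out and the outlet over the port. The block's height agrees with the starting picture to within about 1 mm.

**Checks that disagreed:** The side camera read about 2 mm low and a few mm off the top camera. I used the top camera for positions and the side camera only to compare the gripper with the parts. An edge fit on the open box rim was poor on two sides (2 to 7 mm off), so I ignored it and seated the cover by repeating its pick-up pose.

**Not checked at the end:** The pots cannot be seen under the cover. All four looked upright in the box just before I closed it. I did not compare the bystanders' positions with the start; I only saw no contact with them.

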